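Load the two glue presses

ROBOT

A 6-joint arm with a two-finger parallel gripper is mounted at the origin on the work surface. World frame = base frame: x ahead of the robot, y to its left, z up, the work surface at z = 0. Lengths are in m, angles in rad, forces in N, time in s.
With the tool pointing down it reaches from about 0.3 to 0.875 m from the base axis. Payload 6.4 kg.
Tool frame: the origin (TCP) lies at the very end of the fingers, on their centre line; the grasp point (between the pads) lies ctrl.grip_point_offset behind it (ctrl.grip_point_offset is the distance from the TCP to the grasp point, in m); z points along the fingers, x is the direction in which the jaws open and shut, and the axes are right-handed (so a half turn about z gives the same grasp; the last joint's range is limited). The gripper opens to 85 mm and grips with 20 to 120 N. Pads are 22 mm wide; open, the fingers measure 114 mm over their backs; the gripper's body (76 mm by 85 mm) begins 54 mm behind the grasp point. The pads swing forward as they close: fully open they stand 13 mm farther back than shut.
Start: joints at [-1.36, 0.181, 1.607, -0, 1.354, -0.206], TCP at [0.233, -0.526, 0.231] pointing down, gripper open.
Joint ranges: [-2.99, 2.99], [-0.89, 2.07], [0.3, 2.58], [-1.14, 4.28], [0, 2.63], [-3.12, 3.12]. Speed limits (rad/s): [2.57, 2.57, 3.01, 3.14, 3.14, 3.14].

INTERFACE

Orientations are given as a unit quaternion [w, x, y, z].
In Python, from bench import get_obs, viewer, workorder, ctrl gives the robot as it stands. The module is installed in compiled form; this text tells all that it offers.
- The arm moves only by the tool move_arm, never from a script. Its argument "increments" is a list of rows, each an object of numbers: "tx", "ty", "tz": the shift along the tool's x, y, z in m; "turn": the turn about the tool's z in degrees. A call has 1 to 20 rows; each row is the pose to reach, as a shift and turn from the pose commanded when the call began, along the tool's axes at that moment; what a row does not reach only later rows make up. A row lasts 1/12 s, in which the tool goes at most 41.7 mm and 7.16 degrees, less where a joint would pass 70% of its speed; a pose out of reach is approached as far as the arm can. A call with a gripper value outside its range is refused whole. "gripper" is the opening, from 0 (shut) to 1 (fully open), set as the call begins (left out, the last holds). The fingers move at their own pace and stop on an object; the grip force is fixed at half the most. Time passes only in rows, so rows that repeat a pose let the fingers close. It gives the time, the measured TCP pose, the force and the opening at its end, in the units of the state.
- get_obs(): the state, without advancing time (a new reading comes with each control period).
- viewer.camera(name): name is "side" or "top"; returns (picture, depth): 480x640x3 uint8, red, green, blue; 480x640 float32, m along the optical axis (not along the pixel's ray), 0 where there is no reading.
- viewer.get_calibration(name): a dict with "intrinsics" (3x3 intrinsics, pixels), "origin" and "attitude" of the camera in the world. Camera axes: x right, y up, looking along -z (the intrinsics and any distortion apply to the point x, -y, -z); pixel columns grow to the right and rows downward; lengths in m; the calibration is good to about 2 mm. A picture is of the moment at which its call begins. get_calibration takes no time and is no camera call.
- workorder.hand_in(): hands the job in, once; it reports no verdict.
The state is a dict: "time_s": time; "q": joint angles; "dq": joint speeds; "joint_efforts": joint torques, N m; "eef_pos": TCP position; "eef_rot": TCP orientation; "wrist_force": force on the tool from outside, world axes, zero at the start; "torque": the same for the moment, N m; "opening": opening from 0.0 (shut) to 1.0 (fully open).
Only numpy, scipy, OpenCV 4.12 (cv2) and the standard library are available. Lean on these libraries where they do the work, as an engineer would, in place of code of your own. Each camera call takes 0.05 s, during which the arm holds its last target.

TASK

Load the two glue presses by threading the loose rings over their pins, each lying flat on the one below: on the blue press first the orange pad, then the mended ebony collar, then the bronze counterweight ring on top; on the green press first the white pad, then the zinc ring. Leave the cracked mug and the ebony peg that stands among the rings where they are.

Things in the scene. Friction and masses are not known exactly. Their poses are not given: they have to be found in the camera images.
- press_blue: Glue press with a blue-painted square base, 90 x 90 mm and 12 mm thick, screwed to the bench, and one upright steel pin in its middle, 12 mm in diameter, 40 mm tall above the base's top and tapered over its last 6 mm (pin top 52 mm above the bench). Origin: centre of the base's underside, on the pin's axis; z up, x and y along the base's sides.
- press_green: Glue press with a green-painted square base, 90 x 90 mm and 12 mm thick, screwed to the bench, and one upright steel pin in its middle, 12 mm in diameter, 40 mm tall above the base's top and tapered over its last 6 mm (pin top 52 mm above the bench). Origin: centre of the base's underside, on the pin's axis; z up, x and y along the base's sides.
- orange_pad_mid (a point): Bright orange hard rubber pad, about 40 g: a flat ring, outside diameter 64 mm, height 12 mm, hole 28 mm right through. Lies flat and loose on the bench at the start. The point is the ring's centre, half-way up (6 mm above its underside); its z axis is the ring's axis, pointing up.
- ebony_collar_mid (a point): Black ebony collar with one thin pale glue line across it, about 60 g: a flat ring, outside diameter 58 mm, height 16 mm, hole 28 mm right through. Lies flat and loose on the bench at the start. The point is the ring's centre, half-way up (8 mm above its underside); its z axis is the ring's axis, pointing up.
- bronze_ring_mid (a point): Cast bronze (dark golden brown) counterweight ring, about 0.3 to 0.5 kg: a flat ring, outside diameter 60 mm, height 22 mm, hole 28 mm right through. Lies flat and loose on the bench at the start. The point is the ring's centre, half-way up (11 mm above its underside); its z axis is the ring's axis, pointing up.
- white_pad_mid (a point): White nylon pad, about 40 g: a flat ring, outside diameter 62 mm, height 12 mm, hole 28 mm right through. Lies flat and loose on the bench at the start. The point is the ring's centre, half-way up (6 mm above its underside); its z axis is the ring's axis, pointing up.
- zinc_ring_mid (a point): Plain blue-grey zinc ring, about 0.2 to 0.35 kg: a flat ring, outside diameter 56 mm, height 20 mm, hole 28 mm right through. Lies flat and loose on the bench at the start. The point is the ring's centre, half-way up (10 mm above its underside); its z axis is the ring's axis, pointing up.
- ebony_peg: Black turned ebony peg standing loose on its end among the rings, 30 mm in diameter, 55 mm tall, waisted. Not to be moved (two more such pegs are fixed in a wooden rack at the right end of the rings). Origin: centre of its underside, on the bench.
- mug: Cracked white enamel mug with a blue rim, loose, 76 mm in diameter, 66 mm tall, handle reaching 67 mm from the axis along its +y. Not to be moved. Origin: centre of its underside, on the bench.
Not all that is in view belongs to the job. Several things look just like the part that bears white_pad_mid: the one meant starts farthest to the robot's left. Of the things that look like the part that bears bronze_ring_mid, the larger one is meant.

How it is judged:
By the outcome, as a careful person would: the job done as asked, in the order asked, and still so for the second after the job is handed in, with the robot touching nothing.
It also fails if it takes over 128 s, if anything falls off the work surface, if the arm or the gripper's body presses on something with over 40 N, if the wrist force passes 120 N, or if a joint passes its speed limit or range.

## Working session

There is one attempt and no reset: what is moved stays moved. The work goes in short steps, Python scripts to look and compute and a tool call to move; the robot and the scene stay as the last step left them, time stands still between calls to the robot, and variables do not carry over. Pictures are saved under pics/ and viewed, and the job is handed in when it is done.

Besides the shell and the picture viewer there is one more tool, called as name(argument=value, ...) on one line, values as JSON. move_arm: Moves the arm, as the interface text tells. Its arguments: {"type":"object","properties":{"increments":{"type":"array"},"gripper":{"type":"number"}},"required":["increments"]}

```bash
mkdir -p pics
python3 - <<'E'
from bench import get_obs, viewer, workorder, ctrl
import cv2,numpy as np
print(get_obs()); print(ctrl.grip_point_offset)
for n in("side","top"):
    p,d=viewer.camera(n); cv2.imwrite(f"pics/{n}0.png",p[...,::-1]); np.savez(f"{n}0.npz",p=p,d=d)
    print(n,viewer.get_calibration(n),d.min(),d.max())
E
```

```text
{'time_s': 0.0, 'q': array([-1.36028580e+00,  1.81536694e-01,  1.60805977e+00, -3.27027341e-05,
        1.35383096e+00, -2.06241042e-01]), 'dq': array([ 3.74016723e-04,  3.02569941e-04, -7.27915705e-04, -3.89297980e-04,
        7.04583918e-04,  6.35614195e-05]), 'joint_efforts': array([ 1.87368256e-03, -4.44868898e+01, -3.51334691e+01, -1.24872799e-04,
        9.27094894e-03, -8.90806831e-06]), 'eef_pos': array([ 0.23266704, -0.52517889,  0.23036161]), 'eef_rot': array([-6.35990057e-04,  8.38092322e-01, -5.45527651e-01, -6.61337176e-04]), 'wrist_force': array([-0.35568935, -0.42551177, -0.04427172]), 'torque': array([ 0.03080288, -0.05647559,  0.01883181]), 'opening': 1.000121719817863}
0.0187
side {'intrinsics': array([[473.14987486,   0.        , 311.58088186],
       [  0.        , 473.14987486, 235.68812998],
       [  0.        ,   0.        ,   1.        ]]), 'origin': array([0.19860581, 0.84425748, 0.5327048 ]), 'attitude': array([-0.13472227, -0.09072058,  0.50311793,  0.84881802])} 0.0 3.9284823
top {'intrinsics': array([[468.78478269,   0.        , 315.74242504],
       [  0.        , 468.78478269, 241.25899538],
       [  0.        ,   0.        ,   1.        ]]), 'origin': array([0.40854789, 0.01999472, 0.97771878]), 'attitude': array([-0.70023427, -0.02382679,  0.02196915,  0.71317713])} 0.0 1.8053595
```

View pics/top0.png

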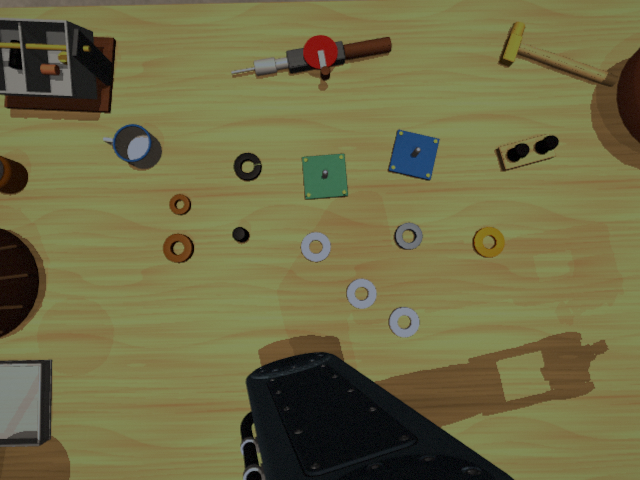

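View pics/side0.png

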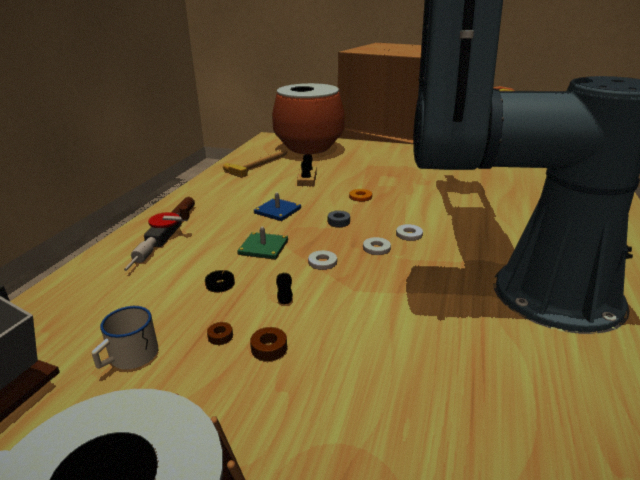

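The top view has +x upward and +y to the left. What could be mistaken for each part, with top-view pixels:
- **White pad:** rings at (316,247), (362,293) and (404,322). I choose the leftmost, (316,247).
- **Bronze ring:** (178,248) is large and (180,204) small. I choose the larger, (178,248).
- **Ebony collar:** ring with a glue line at (247,166). The peg at (241,234) and the rack pegs at (517,152) and (547,143) are not it.
- **Zinc ring:** (408,236), beside the white rings.
- **Orange pad:** (489,242).
- **Presses:** green (325,176) and blue (414,155).

```bash
cat > h.py <<'E'
import numpy as np,cv2
from scipy.spatial.transform import Rotation as R
from bench import viewer
def cal(n):
    c=viewer.get_calibration(n);q=c["attitude"]
    return c["intrinsics"],c["origin"],R.from_quat([q[1],q[2],q[3],q[0]]).as_matrix()
def ray(n,u,v):
    K,o,A=cal(n);u=np.asarray(u,float);v=np.asarray(v,float)
    d=np.stack([(u-K[0,2])/K[0,0],-(v-K[1,2])/K[1,1],-np.ones_like(u)],-1)
    return o,d@A.T
def cloud(n,D,u,v):
    o,d=ray(n,u,v);return o+d*D[v,u][:,None]
def plane(n,u,v,z):
    o,d=ray(n,u,v);s=(z-o[2])/d[...,2];return o+d*s[...,None]
def proj(n,P):
    K,o,A=cal(n);c=(np.asarray(P)-o)@A;return np.array([K[0,2]+K[0,0]*c[0]/-c[2],K[1,2]-K[1,1]*c[1]/-c[2]])
E
python3 - <<'E'
from h import *
Z={n:np.load(n+"0.npz") for n in("side","top")}
tp=dict(white=(316,247),white2=(362,293),white3=(404,322),bronze=(178,248),small=(180,204),ebony=(247,166),zinc=(408,236),orange=(489,242),green=(325,176),blue=(414,155),peg=(241,234),mug=(133,143))
sp={}
D=Z["top"]["d"]
vv,uu=np.mgrid[200:300:10,250:300:10]
P=cloud("top",D,uu.ravel(),vv.ravel());print("bench z",np.round(P[:,2].mean(),4),P[:,2].std())
for k,(cu,cv) in tp.items():
    w=30
    vv,uu=np.mgrid[cv-w:cv+w,cu-w:cu+w];u=uu.ravel();v=vv.ravel()
    P=cloud("top",D,u,v);m=(P[:,2]>0.006)&(P[:,2]<.1)
    im=m.reshape(2*w,2*w).astype(np.uint8)
    n,l,s,c=cv2.connectedComponentsWithStats(im)
    i=1+np.argmin([np.hypot(*(c[j]-w))for j in range(1,n)])
    Q=P[(l.ravel()==i)]
    mx=np.percentile(Q[:,2],[50,90,99]);print(k,s[i][4],"z",np.round(mx,4),"xy mid",np.round((Q[:,:2].min(0)+Q[:,:2].max(0))/2,4),"size",np.round(np.ptp(Q[:,:2],axis=0),4))
p=Z["top"]["p"]; q=Z["side"]["p"]
a=cv2.resize(p[130:350,150:530],None,fx=2,fy=2,interpolation=cv2.INTER_CUBIC);cv2.imwrite("pics/ctop.png",a[...,::-1])
b=cv2.resize(q[150:370,190:450],None,fx=3,fy=2.7,interpolation=cv2.INTER_CUBIC);cv2.imwrite("pics/cside.png",b[...,::-1])
E
```

```text
bench z 0.0009 0.002104189958397371
white 561 z [0.0125 0.0148 0.0163] xy mid [0.4604 0.0227] size [0.0601 0.0602]
white2 570 z [0.0124 0.0146 0.0165] xy mid [ 0.3623 -0.0702] size [0.0595 0.0641]
white3 591 z [0.0123 0.0147 0.0165] xy mid [ 0.3028 -0.1542] size [0.0612 0.0598]
bronze 597 z [0.0222 0.0246 0.0264] xy mid [0.4621 0.3054] size [0.0574 0.0589]
small 296 z [0.0158 0.0181 0.0196] xy mid [0.5535 0.3037] size [0.0421 0.0418]
ebony 496 z [0.0163 0.0186 0.0206] xy mid [0.6296 0.1627] size [0.0563 0.0575]
zinc 474 z [0.0202 0.0225 0.0244] xy mid [ 0.4781 -0.1671] size [0.0538 0.0535]
orange 637 z [0.0124 0.0147 0.0168] xy mid [ 0.4631 -0.3347] size [0.0622 0.0631]
green 1845 z [0.0127 0.0151 0.048 ] xy mid [0.6065 0.0013] size [0.0939 0.0932]
blue 1854 z [0.0127 0.0152 0.0486] xy mid [ 0.6486 -0.1851] size [0.1072 0.1063]
peg 207 z [0.0541 0.0571 0.0588] xy mid [0.4861 0.174 ] size [0.0281 0.0268]
mug 1 z [0.0081 0.0081 0.0081] xy mid [0.6814 0.4005] size [0. 0.]
```

View pics/ctop.png

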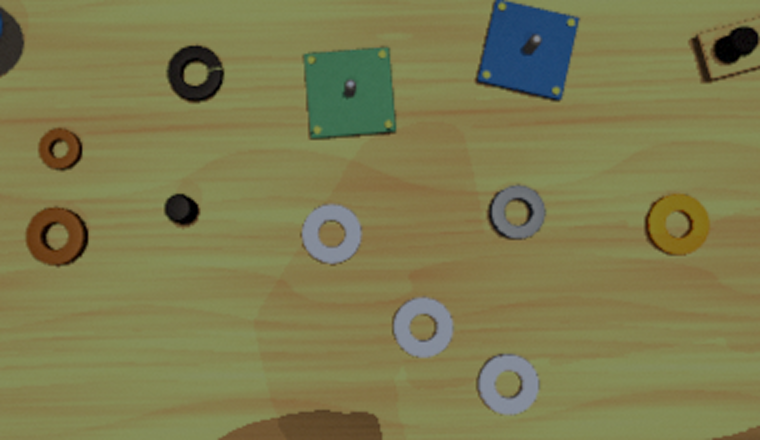

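View pics/cside.png

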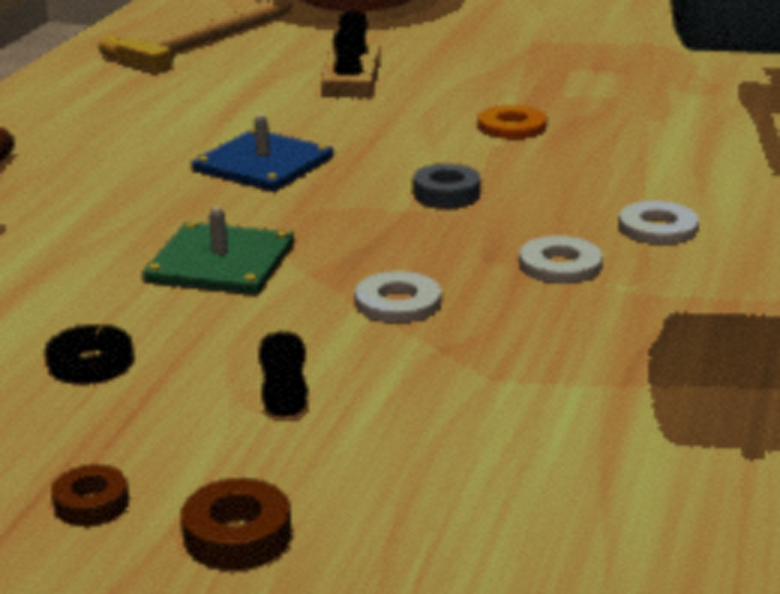

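The heights match the text: pads 12 mm, collar 16, zinc 20, bronze 22, bases 12, peg 55. Next I refine the centres from both views.

Run:
```python
from h import *
Z={n:np.load(n+"0.npz") for n in("side","top")}
T=dict(white=(.4604,.0227,.012,.031),bronze=(.4621,.3054,.022,.03),ebony=(.6296,.1627,.016,.029),zinc=(.4781,-.1671,.02,.028),orange=(.4631,-.3347,.012,.032))
for k,(x,y,h,r) in T.items():
  for n in("top","side"):
    D=Z[n]["d"];v,u=np.mgrid[0:480,0:640];u=u.ravel();v=v.ravel()
    P=cloud(n,D,u,v);near=np.hypot(P[:,0]-x,P[:,1]-y)<r+.015
    m=near&(P[:,2]>max(.006,h-.006))
    im=(m.reshape(480,640)*255).astype(np.uint8)
    cs,_=cv2.findContours(im,cv2.RETR_EXTERNAL,cv2.CHAIN_APPROX_NONE)
    c=max(cs,key=cv2.contourArea)[:,0]
    Pz=P[m]; hz=np.median(Pz[:,2]); 
    g=plane(n,c[:,0],c[:,1],h)[:,:2]
    # circle fit
    A=np.c_[2*g,np.ones(len(g))];s=np.linalg.lstsq(A,(g**2).sum(1),rcond=None)[0]
    print(k,n,"circ",np.round(s[:2],4),"r",round(np.sqrt(s[2]+s[0]**2+s[1]**2),4),"hz",round(hz,4),"cent",np.round(np.median(Pz[:,:2],axis=0),4))
for k,hue,x,y in(("green",(60,95),.6065,.0013),("blue",(100,125),.6486,-.1851)):
  for n in("top","side"):
    I=Z[n]["p"];H=cv2.cvtColor(I,cv2.COLOR_RGB2HSV)
    v,u=np.mgrid[0:480,0:640];P=cloud(n,Z[n]["d"],u.ravel(),v.ravel())
    near=(np.hypot(P[:,0]-x,P[:,1]-y)<.08)
    m=near.reshape(480,640)&(P[:,2].reshape(480,640)>.006)
    m=m&~((P[:,2].reshape(480,640)>.02))
    cs,_=cv2.findContours(m.astype(np.uint8),cv2.RETR_EXTERNAL,cv2.CHAIN_APPROX_NONE);c=max(cs,key=cv2.contourArea)[:,0]
    g=plane(n,c[:,0],c[:,1],.012)[:,:2]
    print(k,n,"rect",cv2.minAreaRect((g*1000).astype(np.float32)))
    q=near&(P[:,2]>.025)&(P[:,2]<.056);print("  pin",q.sum(),np.round(np.median(P[q],axis=0),4),"top z",np.round(np.percentile(P[q][:,2],95),4))
```

```text
white top circ [0.4601 0.0233] r 0.0299 hz 0.0124 cent [0.4598 0.0233]
white side circ [0.4613 0.0272] r 0.0319 hz 0.0117 cent [0.462  0.0286]
bronze top circ [0.4621 0.3055] r 0.0291 hz 0.0225 cent [0.4623 0.3054]
bronze side circ [0.4636 0.3092] r 0.0306 hz 0.0216 cent [0.4639 0.3101]
ebony top circ [0.63   0.1623] r 0.028 hz 0.0164 cent [0.6301 0.1621]
ebony side circ [0.6307 0.1656] r 0.0299 hz 0.0158 cent [0.6312 0.1657]
zinc top circ [ 0.4783 -0.1676] r 0.027 hz 0.0203 cent [ 0.4782 -0.1675]
zinc side circ [ 0.4794 -0.1631] r 0.0292 hz 0.0197 cent [ 0.479  -0.1642]
orange top circ [ 0.4633 -0.3337] r 0.0313 hz 0.0124 cent [ 0.4634 -0.3334]
orange side circ [ 0.4637 -0.3285] r 0.0333 hz 0.0118 cent [ 0.464  -0.3283]
green top rect ((606.7437744140625, 1.7652397155761719), (90.60256958007812, 89.85507202148438), 3.729759693145752)
  pin 41 [0.6049 0.0026 0.048 ] top z 0.0531
green side rect ((607.2312622070312, 6.494403839111328), (92.78214263916016, 99.42215728759766), 3.409236192703247)
  pin 62 [0.6084 0.0043 0.0398] top z 0.0519
blue top rect ((648.483154296875, -184.9566650390625), (90.28118896484375, 91.50406646728516), 75.70591735839844)
  pin 44 [ 0.6467 -0.1837  0.0475] top z 0.0522
blue side rect ((648.7744140625, -179.9114990234375), (99.64105987548828, 97.9188461303711), 75.88018035888672)
  pin 46 [ 0.6498 -0.1825  0.038 ] top z 0.0511
```

move_arm(increments=[{"tx":-0.011,"ty":-0.039,"tz":0.0,"turn":6},{"tx":-0.022,"ty":-0.077,"tz":0.0,"turn":12},{"tx":-0.033,"ty":-0.116,"tz":0.0,"turn":18},{"tx":-0.044,"ty":-0.154,"tz":0.03,"turn":23.9},{"tx":-0.055,"ty":-0.192,"tz":0.06,"turn":23.9},{"tx":-0.066,"ty":-0.23,"tz":0.09,"turn":23.9},{"tx":-0.077,"ty":-0.265,"tz":0.12,"turn":23.9},{"tx":-0.082,"ty":-0.289,"tz":0.13,"turn":23.9},{"tx":-0.082,"ty":-0.289,"tz":0.13,"turn":23.9},{"tx":-0.082,"ty":-0.289,"tz":0.13,"turn":23.9},{"tx":-0.082,"ty":-0.289,"tz":0.13,"turn":23.9}], gripper=0.76)

```text
time_s: 1.02
eef_pos: [0.4638, -0.3333, 0.1008]
eef_rot: [0.0, 0.708, -0.707, -0.001]
wrist_force: [-0.5, 0.5, 0.7]
opening: 0.762
```

Run:
```python
from h import *
from bench import get_obs
o=get_obs();print(o["time_s"],o["eef_pos"],o["eef_rot"],o["wrist_force"],o["opening"],o["q"])
p,D=viewer.camera("side");np.savez("side1.npz",p=p,d=D)
u0,v0=proj("side",o["eef_pos"]);print("tcp px",u0,v0)
a=cv2.resize(p[90:240,270:470],None,fx=4,fy=4,interpolation=cv2.INTER_CUBIC);cv2.imwrite("pics/s1.png",a[...,::-1])
v,u=np.mgrid[0:480,0:640];P=cloud("side",D,u.ravel(),v.ravel())
d=P-o["eef_pos"]
m=(np.abs(d[:,0])<.04)&(np.abs(d[:,1])<.07)&(d[:,2]>-.04)&(d[:,2]<.1)
for lo in np.arange(-.07,.07,.01):
    q=m&(d[:,1]>=lo)&(d[:,1]<lo+.01)
    if q.sum()>3: print(round(lo,3),q.sum(),"zmin rel",np.round(np.percentile(d[q][:,2],[0,3,10]),4),"x",np.round(np.median(d[q][:,0]),4))
```

```text
1.0167 [ 0.46379014 -0.3333121   0.1008125 ] [ 2.08987031e-04  7.07674453e-01 -7.06538276e-01 -6.99383659e-04] [-0.45825042  0.49953645  0.71769973] 0.7617466184402795 [-8.30617776e-01  3.23463431e-01  1.71715150e+00 -5.40063272e-04
  1.10235584e+00  7.38815921e-01]
tcp px 361.7500305594552 162.2045955753557
-0.07 9 zmin rel [0.0546 0.06   0.0725] x -0.0099
-0.06 7 zmin rel [0.0534 0.0538 0.0548] x -0.0097
-0.04 88 zmin rel [0.0078 0.0092 0.0126] x -0.0033
-0.03 29 zmin rel [0.0169 0.0236 0.0327] x -0.011
-0.02 10 zmin rel [0.0781 0.0797 0.0834] x -0.0154
0.01 11 zmin rel [0.0731 0.0731 0.0732] x -0.0146
0.02 41 zmin rel [0.0556 0.0657 0.0729] x -0.0118
0.03 86 zmin rel [0.0062 0.0079 0.0101] x -0.0066
0.04 85 zmin rel [0.0113 0.0138 0.0171] x -0.0004
0.05 26 zmin rel [0.0199 0.0432 0.0523] x 0.0008
0.06 136 zmin rel [0.0538 0.0548 0.0581] x 0.0001
```

View pics/s1.png

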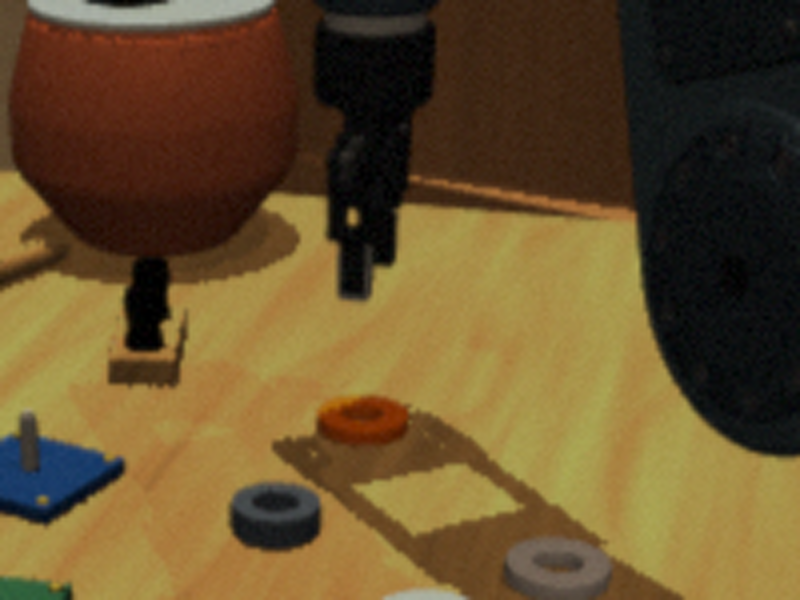

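The fingertips sit about 8 mm behind the TCP at opening 0.76. So TCP z of about -4.5 mm puts them roughly 3.5 mm above the bench.

move_arm(increments=[{"tz":0.0},{"tz":0.02},{"tz":0.05},{"tz":0.075},{"tz":0.09},{"tz":0.099},{"tz":0.105},{"tz":0.105},{"tz":0.105}], gripper=1.0)

```text
validation failed for argument at $.in...
```

move_arm(increments=[{"tz":0},{"tz":0},{"tz":0},{"tz":0},{"tz":0},{"tz":0},{"tz":0}], gripper=0.3)

```text
validation failed for argument at $.in...
```

move_arm(increments=[{"tx":0.0,"ty":0.0,"tz":0.0,"turn":0.0},{"tx":0.0,"ty":0.0,"tz":0.02,"turn":0.0},{"tx":0.0,"ty":0.0,"tz":0.05,"turn":0.0},{"tx":0.0,"ty":0.0,"tz":0.075,"turn":0.0},{"tx":0.0,"ty":0.0,"tz":0.09,"turn":0.0},{"tx":0.0,"ty":0.0,"tz":0.099,"turn":0.0},{"tx":0.0,"ty":0.0,"tz":0.105,"turn":0.0},{"tx":0.0,"ty":0.0,"tz":0.105,"turn":0.0}], gripper=1.0)

```text
time_s: 1.73
eef_pos: [0.4633, -0.3346, -0.0038]
eef_rot: [-0.0, -0.707, 0.708, 0.0]
wrist_force: [0.2, 0.8, -0.1]
opening: 1.003
```

move_arm(increments=[{"tx":0.0,"ty":0.0,"tz":0.0,"turn":0.0},{"tx":0.0,"ty":0.0,"tz":0.0,"turn":0.0},{"tx":0.0,"ty":0.0,"tz":0.0,"turn":0.0},{"tx":0.0,"ty":0.0,"tz":0.0,"turn":0.0},{"tx":0.0,"ty":0.0,"tz":0.0,"turn":0.0},{"tx":0.0,"ty":0.0,"tz":0.0,"turn":0.0}], gripper=0.2)

```text
time_s: 2.23
eef_pos: [0.4647, -0.335, -0.0013]
eef_rot: [0.0, 0.707, -0.707, 0.001]
wrist_force: [-2.8, 1.2, 8.2]
opening: 0.714
```

move_arm(increments=[{"tx":0.0,"ty":0.0,"tz":-0.01,"turn":0.0},{"tx":0.0,"ty":0.0,"tz":-0.03,"turn":0.0},{"tx":0.0,"ty":0.0,"tz":-0.06,"turn":0.0},{"tx":0.0,"ty":0.0,"tz":-0.09,"turn":0.0},{"tx":0.0,"ty":0.0,"tz":-0.11,"turn":0.0},{"tx":0.0,"ty":0.0,"tz":-0.11,"turn":0.0}])

```text
time_s: 2.73
eef_pos: [0.4668, -0.3367, 0.1131]
eef_rot: [0.0, 0.707, -0.707, 0.005]
wrist_force: [1.1, -1.2, -0.3]
opening: 0.711
```

```bash
cat > look.py <<'E'
import sys
from h import *
from bench import get_obs
n,x0,x1,y0,y1,f,out=sys.argv[1],*map(int,sys.argv[2:7]),sys.argv[7]
o=get_obs();print(round(o["time_s"],2),o["eef_pos"],o["wrist_force"],o["opening"])
p,D=viewer.camera(n);np.savez(n+"L.npz",p=p,d=D)
print("tcp px",proj(n,o["eef_pos"]))
cv2.imwrite(f"pics/{out}.png",cv2.resize(p[y0:y1,x0:x1],None,fx=f,fy=f,interpolation=cv2.INTER_CUBIC)[...,::-1])
E
python3 look.py side 270 470 90 240 4 s2
```

```text
2.73 [ 0.46681456 -0.33666559  0.1130771 ] [ 1.08771962 -1.15501133 -0.31602797] 0.7108402546322085
tcp px [361.07844293 157.28929535]
```

View pics/s2.png

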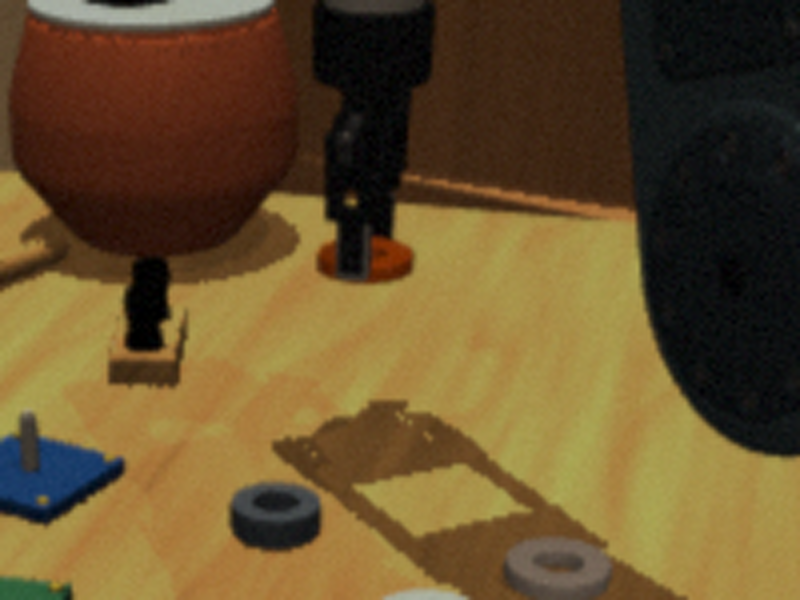

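```bash
cat > held.py <<'E'
import sys
from h import *
from bench import get_obs
# held ring: color lo/hi HSV, radius, px window from tcp
def run(n,lo,hi,w=40,zr=(-.03,.03)):
    o=get_obs();t=o["eef_pos"];p,D=viewer.camera(n)
    v,u=np.mgrid[0:480,0:640];P=cloud(n,D,u.ravel(),v.ravel());d=P-t
    H=cv2.cvtColor(p,cv2.COLOR_RGB2HSV).reshape(-1,3)
    m=(np.abs(d[:,:2])<.05).all(1)&(d[:,2]>zr[0])&(d[:,2]<zr[1])&(H>=lo).all(1)&(H<=hi).all(1)
    Q=d[m];print(n,m.sum(),"min",np.round(np.percentile(Q,1,axis=0),4),"max",np.round(np.percentile(Q,99,axis=0),4),"tcp",np.round(t,4))
    cv2.imwrite(f"pics/held_{n}.png",(m.reshape(480,640)*255).astype(np.uint8))
a=list(map(int,sys.argv[1:7]))
for n in("side","top"):
    try: run(n,a[:3],a[3:])
    except Exception as e: print(n,e)
E
python3 held.py 3 130 60 25 255 255; python3 look.py top 420 560 180 300 5 t2
```

```text
side 156 min [-0.031  -0.0377  0.0021] max [0.0286 0.0354 0.0189] tcp [ 0.4658 -0.3356  0.1105]
top 269 min [-0.0321 -0.0095  0.0047] max [0.0302 0.0296 0.0167] tcp [ 0.4647 -0.3345  0.1083]
2.88 [ 0.46385227 -0.33367658  0.10664748] [-0.29806166  0.22258662 -1.19855219] 0.7083524826861618
tcp px [506.78567386 238.4009611 ]
```

View pics/t2.png

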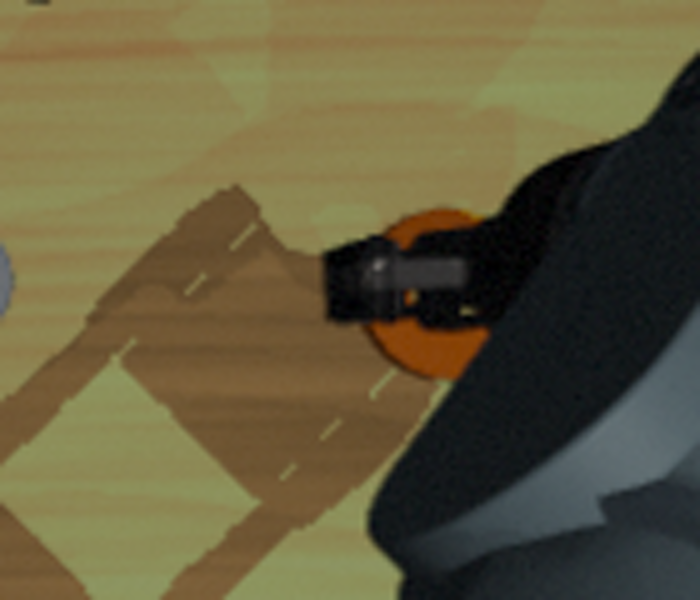

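move_arm(increments=[{"tx":-0.01,"ty":-0.013,"tz":0.0,"turn":0.0},{"tx":-0.03,"ty":-0.037,"tz":0.0,"turn":0.0},{"tx":-0.053,"ty":-0.066,"tz":0.0,"turn":0.0},{"tx":-0.077,"ty":-0.095,"tz":0.0,"turn":0.0},{"tx":-0.1,"ty":-0.123,"tz":0.0,"turn":0.0},{"tx":-0.123,"ty":-0.152,"tz":0.0,"turn":0.0},{"tx":-0.14,"ty":-0.173,"tz":0.0,"turn":0.0},{"tx":-0.15,"ty":-0.185,"tz":0.0,"turn":0.0},{"tx":-0.15,"ty":-0.185,"tz":0.0,"turn":0.0},{"tx":-0.15,"ty":-0.185,"tz":0.02,"turn":0.0},{"tx":-0.15,"ty":-0.185,"tz":0.035,"turn":0.0},{"tx":-0.15,"ty":-0.185,"tz":0.035,"turn":0.0},{"tx":-0.15,"ty":-0.185,"tz":0.035,"turn":0.0}])

```text
time_s: 4.02
eef_pos: [0.6466, -0.1837, 0.0686]
eef_rot: [-0.001, -0.707, 0.708, 0.003]
wrist_force: [0.2, -1.3, 0.4]
opening: 0.709
```

```bash
python3 held.py 3 130 60 25 255 255; python3 look.py side 220 360 120 240 5 s3
```

```text
side 176 min [-0.0304 -0.0326  0.0029] max [0.0278 0.0314 0.0173] tcp [ 0.6466 -0.1837  0.0686]
top index -1 is out of bounds for axis 0 with size 0
4.12 [ 0.64855986 -0.18449084  0.07132724] [ 0.33902778  0.55587518 -0.72507727] 0.7075639823201023
tcp px [276.7996294  185.74747064]
```

View pics/s3.png

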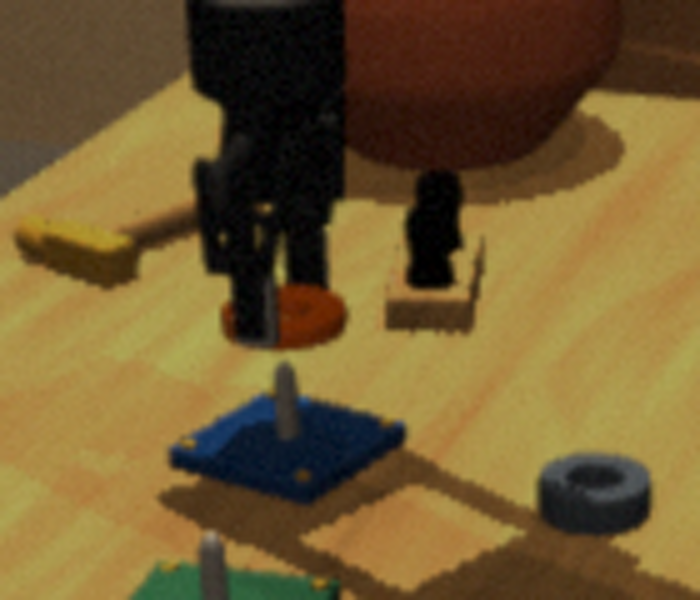

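The ring is level and over the pin. Now I lower it.

move_arm(increments=[{"tx":0.0,"ty":0.0,"tz":0.015,"turn":0.0},{"tx":0.0,"ty":0.0,"tz":0.03,"turn":0.0},{"tx":0.0,"ty":0.0,"tz":0.045,"turn":0.0},{"tx":0.0,"ty":0.0,"tz":0.054,"turn":0.0},{"tx":0.0,"ty":0.0,"tz":0.059,"turn":0.0},{"tx":0.0,"ty":0.0,"tz":0.059,"turn":0.0},{"tx":0.0,"ty":0.0,"tz":0.059,"turn":0.0}])

```text
time_s: 4.75
eef_pos: [0.6486, -0.1837, 0.0115]
eef_rot: [-0.0, -0.707, 0.707, 0.0]
wrist_force: [-0.4, -0.7, 0.1]
opening: 0.714
```

move_arm(increments=[{"tx":0.0,"ty":0.0,"tz":0.0,"turn":0.0},{"tx":0.0,"ty":0.0,"tz":0.0,"turn":0.0},{"tx":0.0,"ty":0.0,"tz":0.0,"turn":0.0},{"tx":0.0,"ty":0.0,"tz":0.0,"turn":0.0},{"tx":0.0,"ty":0.0,"tz":-0.01,"turn":0.0},{"tx":0.0,"ty":0.0,"tz":-0.04,"turn":0.0},{"tx":0.0,"ty":0.0,"tz":-0.08,"turn":0.0},{"tx":0.0,"ty":0.0,"tz":-0.1,"turn":0.0}], gripper=1.0)

```text
time_s: 5.42
eef_pos: [0.6507, -0.1846, 0.1175]
eef_rot: [0.001, -0.707, 0.707, -0.002]
wrist_force: [1.3, -0.4, 0.8]
opening: 1.0
```

```bash
python3 look.py side 220 360 120 240 5 s4
```

```text
5.42 [ 0.65074304 -0.18463792  0.11749064] [ 1.34066857 -0.37535349  0.76319026] 1.0002471099118484
tcp px [275.0247234  168.47739321]
```

View pics/s4.png

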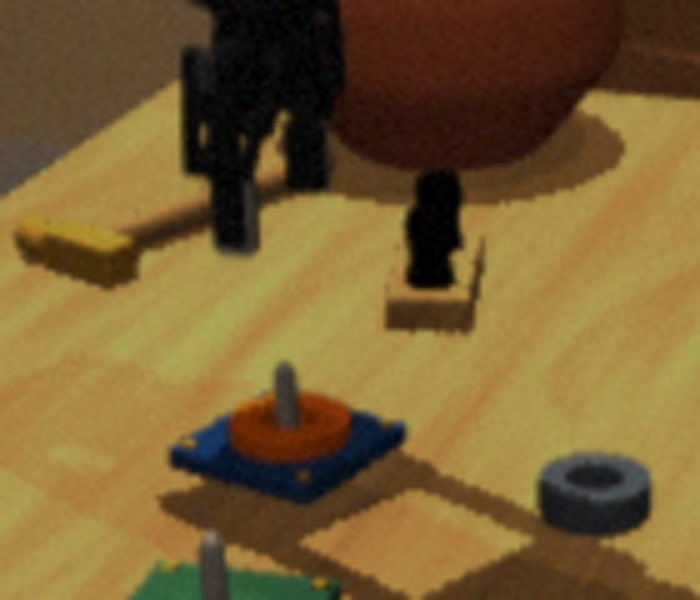

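Orange is seated. Next is the ebony collar.

move_arm(increments=[{"tx":-0.015,"ty":0.0,"tz":0.0,"turn":0.0},{"tx":-0.045,"ty":0.002,"tz":0.0,"turn":0.0},{"tx":-0.083,"ty":0.004,"tz":0.0,"turn":0.0},{"tx":-0.123,"ty":0.006,"tz":0.0,"turn":0.0},{"tx":-0.163,"ty":0.008,"tz":0.0,"turn":0.0},{"tx":-0.203,"ty":0.01,"tz":0.0,"turn":0.0},{"tx":-0.243,"ty":0.012,"tz":0.0,"turn":0.0},{"tx":-0.283,"ty":0.015,"tz":0.0,"turn":0.0},{"tx":-0.32,"ty":0.017,"tz":0.0,"turn":0.0},{"tx":-0.3465,"ty":0.0185,"tz":0.0,"turn":0.0},{"tx":-0.3465,"ty":0.0185,"tz":0.02,"turn":0.0},{"tx":-0.3465,"ty":0.0185,"tz":0.05,"turn":0.0},{"tx":-0.3465,"ty":0.0185,"tz":0.05,"turn":0.0},{"tx":-0.3465,"ty":0.0185,"tz":0.05,"turn":0.0}])

```text
time_s: 6.63
eef_pos: [0.6278, 0.1631, 0.06]
eef_rot: [0.002, 0.707, -0.707, -0.002]
wrist_force: [0.2, 0.5, 0.9]
opening: 1.001
```

```bash
python3 look.py side 140 320 200 335 4 s5
```

```text
6.63 [0.62778477 0.1630953  0.05995998] [0.16978619 0.51706398 0.85017062] 1.0010831368674884
tcp px [218.58745707 258.8321508 ]
```

View pics/s5.png

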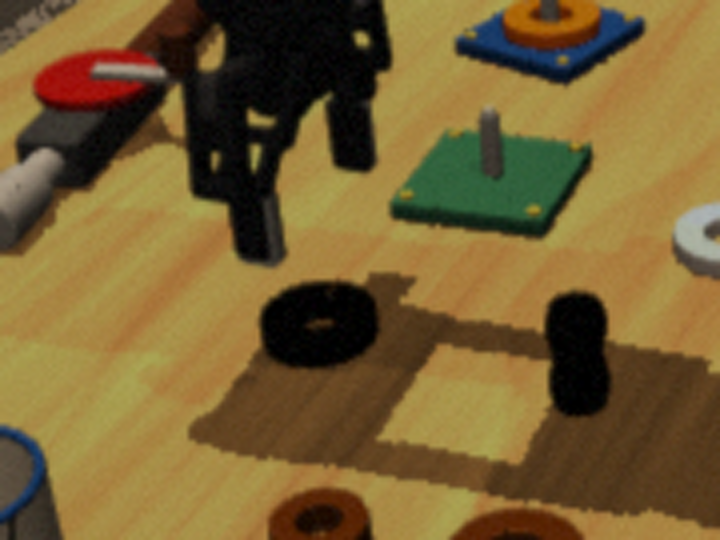

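move_arm(increments=[{"tx":0.0,"ty":0.0,"tz":0.02,"turn":0.0},{"tx":0.0,"ty":0.0,"tz":0.04,"turn":0.0},{"tx":0.0,"ty":0.0,"tz":0.053,"turn":0.0},{"tx":0.0,"ty":0.0,"tz":0.06,"turn":0.0},{"tx":0.0,"ty":0.0,"tz":0.06,"turn":0.0}])

```text
time_s: 7.1
eef_pos: [0.6298, 0.1623, 0.0013]
eef_rot: [-0.001, -0.707, 0.707, 0.001]
wrist_force: [0.1, -0.9, -0.5]
opening: 1.002
```

move_arm(increments=[{"tx":0.0,"ty":0.0,"tz":0.0,"turn":0.0},{"tx":0.0,"ty":0.0,"tz":0.0,"turn":0.0},{"tx":0.0,"ty":0.0,"tz":0.0,"turn":0.0},{"tx":0.0,"ty":0.0,"tz":0.0,"turn":0.0},{"tx":0.0,"ty":0.0,"tz":0.0,"turn":0.0},{"tx":0.0,"ty":0.0,"tz":0.0,"turn":0.0}], gripper=0.2)

```text
time_s: 7.6
eef_pos: [0.6321, 0.1627, 0.0047]
eef_rot: [0.001, -0.707, 0.707, -0.001]
wrist_force: [-0.4, -0.6, 5.1]
opening: 0.646
```

move_arm(increments=[{"tx":0.0,"ty":0.0,"tz":-0.01,"turn":0.0},{"tx":0.0,"ty":0.0,"tz":-0.03,"turn":0.0},{"tx":0.0,"ty":0.0,"tz":-0.06,"turn":0.0},{"tx":0.0,"ty":0.0,"tz":-0.09,"turn":0.0},{"tx":0.0,"ty":0.0,"tz":-0.105,"turn":0.0},{"tx":0.0,"ty":0.0,"tz":-0.105,"turn":0.0}])

```text
time_s: 8.1
eef_pos: [0.6341, 0.163, 0.1139]
eef_rot: [0.004, -0.707, 0.707, -0.003]
wrist_force: [0.5, 0.5, 0.5]
opening: 0.641
```

```bash
python3 look.py side 140 320 170 305 4 s6;python3 look.py top 180 320 100 220 4 t6
```

```text
8.1 [0.63413094 0.16304958 0.11385011] [0.4662604  0.49026271 0.4680524 ] 0.6410774736206466
tcp px [212.38776468 233.84108278]
8.15 [0.6326123  0.16286248 0.11095775] [ 0.20496285 -1.01011098 -0.85061399] 0.6417371500896424
tcp px [238.93822524 153.41683608]
```

View pics/s6.png

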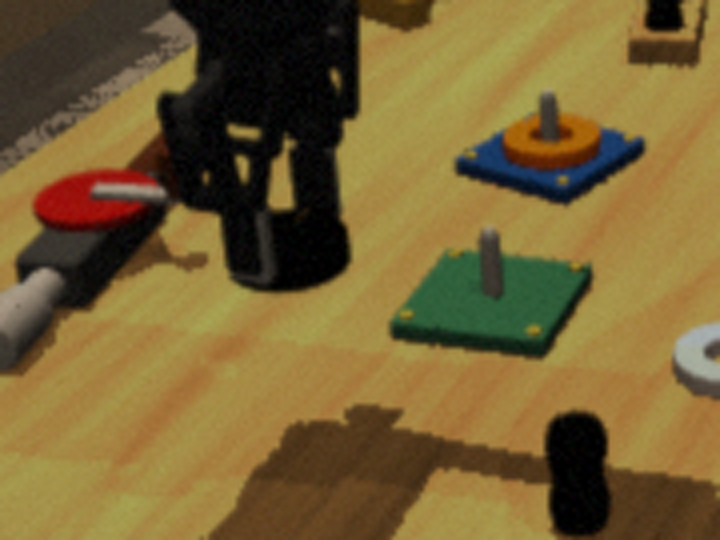

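View pics/t6.png

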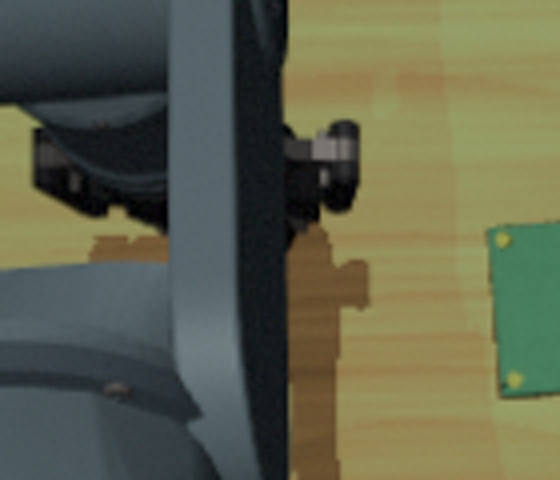

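```bash
python3 held.py 0 0 0 180 255 70
```

```text
side 588 min [-0.0274 -0.0314 -0.0029] max [0.0139 0.0419 0.0297] tcp [0.6311 0.1627 0.1086]
top 33 min [-0.0165 -0.0403 -0.0004] max [-0.0064  0.0323  0.0297] tcp [0.63   0.1626 0.1069]
```

move_arm(increments=[{"tx":0.01,"ty":0.0,"tz":0.0,"turn":0.0},{"tx":0.035,"ty":-0.002,"tz":0.0,"turn":0.0},{"tx":0.07,"ty":-0.004,"tz":0.0,"turn":0.0},{"tx":0.107,"ty":-0.006,"tz":0.0,"turn":0.0},{"tx":0.145,"ty":-0.008,"tz":0.0,"turn":0.0},{"tx":0.183,"ty":-0.01,"tz":0.0,"turn":0.0},{"tx":0.221,"ty":-0.012,"tz":0.0,"turn":0.0},{"tx":0.259,"ty":-0.014,"tz":0.0,"turn":0.0},{"tx":0.295,"ty":-0.016,"tz":0.0,"turn":0.0},{"tx":0.325,"ty":-0.018,"tz":0.0,"turn":0.0},{"tx":0.3415,"ty":-0.018,"tz":0.0,"turn":0.0},{"tx":0.3467,"ty":-0.018,"tz":0.0,"turn":0.0},{"tx":0.3467,"ty":-0.018,"tz":0.0,"turn":0.0},{"tx":0.3467,"ty":-0.018,"tz":0.01,"turn":0.0},{"tx":0.3467,"ty":-0.018,"tz":0.02,"turn":0.0},{"tx":0.3467,"ty":-0.018,"tz":0.02,"turn":0.0},{"tx":0.3467,"ty":-0.018,"tz":0.02,"turn":0.0}])

```text
time_s: 9.72
eef_pos: [0.6474, -0.1819, 0.0854]
eef_rot: [0.0, 0.708, -0.707, -0.002]
wrist_force: [0.5, -0.4, -0.1]
opening: 0.64
```

```bash
python3 look.py side 220 360 120 240 5 s7
```

```text
9.72 [ 0.6474466  -0.18186441  0.08544559] [ 0.50410297 -0.42037192 -0.05741665] 0.6398034399289818
tcp px [276.51227804 180.98557207]
```

View pics/s7.png

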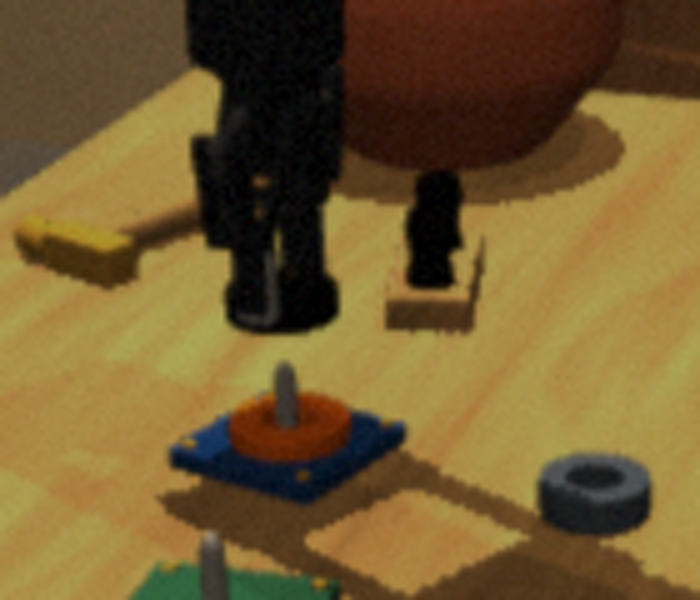

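move_arm(increments=[{"tx":0.0,"ty":0.0,"tz":0.01,"turn":0.0},{"tx":0.0,"ty":0.0,"tz":0.025,"turn":0.0},{"tx":0.0,"ty":0.0,"tz":0.04,"turn":0.0},{"tx":0.0,"ty":0.0,"tz":0.05,"turn":0.0},{"tx":0.0,"ty":0.0,"tz":0.056,"turn":0.0},{"tx":0.0,"ty":0.0,"tz":0.056,"turn":0.0},{"tx":0.0,"ty":0.0,"tz":0.056,"turn":0.0}])

```text
time_s: 10.35
eef_pos: [0.6481, -0.184, 0.0303]
eef_rot: [-0.0, -0.707, 0.707, 0.001]
wrist_force: [-0.2, -0.1, -0.6]
opening: 0.641
```

move_arm(increments=[{"tx":0.0,"ty":0.0,"tz":0.0,"turn":0.0},{"tx":0.0,"ty":0.0,"tz":0.0,"turn":0.0},{"tx":0.0,"ty":0.0,"tz":0.0,"turn":0.0},{"tx":0.0,"ty":0.0,"tz":0.0,"turn":0.0},{"tx":0.0,"ty":0.0,"tz":-0.01,"turn":0.0},{"tx":0.0,"ty":0.0,"tz":-0.04,"turn":0.0},{"tx":0.0,"ty":0.0,"tz":-0.08,"turn":0.0},{"tx":0.0,"ty":0.0,"tz":-0.08,"turn":0.0}], gripper=1.0)

```text
time_s: 11.02
eef_pos: [0.6532, -0.1862, 0.121]
eef_rot: [0.002, -0.707, 0.707, -0.006]
wrist_force: [1.8, -0.7, 1.8]
opening: 1.001
```

```bash
python3 look.py side 220 360 120 240 5 s8
```

```text
11.02 [ 0.65324895 -0.18619725  0.12103135] [ 1.82014653 -0.70146193  1.82548688] 1.0007158213996554
tcp px [274.25901941 166.82903204]
```

View pics/s8.png

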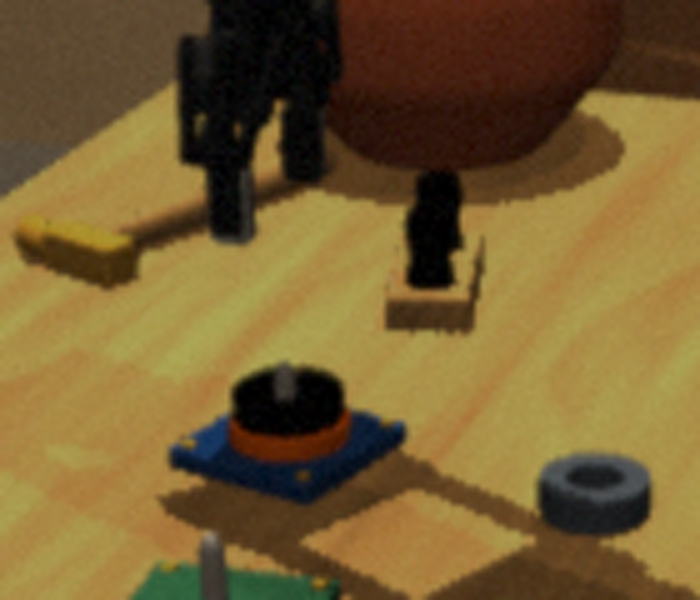

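The collar is seated. Next is the bronze ring.

move_arm(increments=[{"tx":-0.015,"ty":0.005,"tz":0.0,"turn":0.0},{"tx":-0.045,"ty":0.017,"tz":0.0,"turn":0.0},{"tx":-0.08,"ty":0.03,"tz":0.0,"turn":0.0},{"tx":-0.115,"ty":0.044,"tz":0.0,"turn":0.0},{"tx":-0.15,"ty":0.057,"tz":0.0,"turn":0.0},{"tx":-0.185,"ty":0.07,"tz":0.0,"turn":0.0},{"tx":-0.22,"ty":0.083,"tz":0.0,"turn":0.0},{"tx":-0.255,"ty":0.097,"tz":0.0,"turn":0.0},{"tx":-0.29,"ty":0.11,"tz":0.0,"turn":0.0},{"tx":-0.325,"ty":0.123,"tz":0.0,"turn":0.0},{"tx":-0.36,"ty":0.136,"tz":0.0,"turn":0.0},{"tx":-0.395,"ty":0.15,"tz":0.0,"turn":0.0},{"tx":-0.43,"ty":0.163,"tz":0.0,"turn":0.0},{"tx":-0.46,"ty":0.174,"tz":0.0,"turn":0.0},{"tx":-0.48,"ty":0.182,"tz":0.0,"turn":0.0},{"tx":-0.49,"ty":0.1855,"tz":0.01,"turn":0.0},{"tx":-0.49,"ty":0.1855,"tz":0.03,"turn":0.0},{"tx":-0.49,"ty":0.1855,"tz":0.05,"turn":0.0},{"tx":-0.49,"ty":0.1855,"tz":0.05,"turn":0.0},{"tx":-0.49,"ty":0.1855,"tz":0.05,"turn":0.0}])

```text
time_s: 12.73
eef_pos: [0.462, 0.305, 0.0599]
eef_rot: [-0.002, -0.707, 0.707, 0.001]
wrist_force: [-0.0, -0.1, 0.4]
opening: 0.999
```

```bash
python3 look.py side 180 340 240 380 4 s9
```

```text
12.73 [0.46204608 0.30498107 0.05985269] [-0.0014453  -0.10394216  0.39568758] 0.9989348836367277
tcp px [268.48815108 319.36804552]
```

View pics/s9.png

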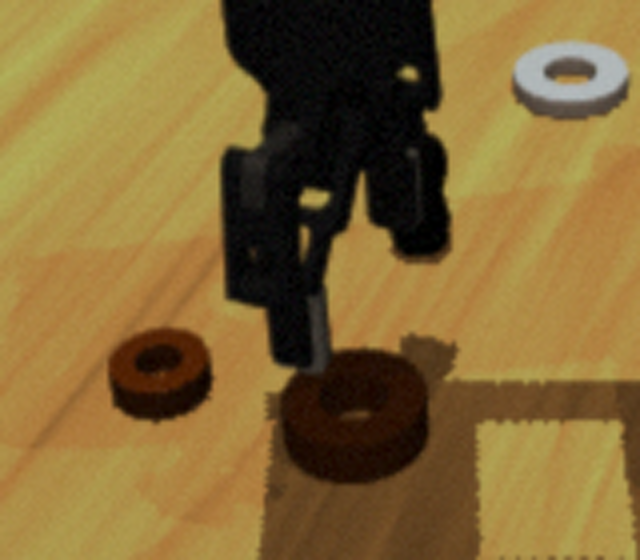

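move_arm(increments=[{"tx":0.0,"ty":0.0,"tz":0.015,"turn":0.0},{"tx":0.0,"ty":0.0,"tz":0.035,"turn":0.0},{"tx":0.0,"ty":0.0,"tz":0.048,"turn":0.0},{"tx":0.0,"ty":0.0,"tz":0.054,"turn":0.0},{"tx":0.0,"ty":0.0,"tz":0.054,"turn":0.0}])

```text
time_s: 13.2
eef_pos: [0.4625, 0.3054, 0.0064]
eef_rot: [-0.001, -0.707, 0.707, 0.0]
wrist_force: [-0.2, 0.4, -0.2]
opening: 0.993
```

move_arm(increments=[{"tx":0.0,"ty":0.0,"tz":0.0,"turn":0.0},{"tx":0.0,"ty":0.0,"tz":0.0,"turn":0.0},{"tx":0.0,"ty":0.0,"tz":0.0,"turn":0.0},{"tx":0.0,"ty":0.0,"tz":0.0,"turn":0.0},{"tx":0.0,"ty":0.0,"tz":0.0,"turn":0.0},{"tx":0.0,"ty":0.0,"tz":0.0,"turn":0.0}], gripper=0.2)

```text
time_s: 13.7
eef_pos: [0.4641, 0.3063, 0.0092]
eef_rot: [0.001, -0.707, 0.707, -0.001]
wrist_force: [-2.7, -1.6, 7.2]
opening: 0.661
```

move_arm(increments=[{"tx":0.0,"ty":0.0,"tz":-0.008,"turn":0.0},{"tx":0.0,"ty":0.0,"tz":-0.025,"turn":0.0},{"tx":0.0,"ty":0.0,"tz":-0.05,"turn":0.0},{"tx":0.0,"ty":0.0,"tz":-0.08,"turn":0.0},{"tx":0.0,"ty":0.0,"tz":-0.11,"turn":0.0},{"tx":0.0,"ty":0.0,"tz":-0.125,"turn":0.0},{"tx":0.0,"ty":0.0,"tz":-0.125,"turn":0.0}])

```text
time_s: 14.28
eef_pos: [0.4657, 0.3072, 0.1372]
eef_rot: [0.004, -0.707, 0.707, -0.002]
wrist_force: [0.8, -0.3, -3.8]
opening: 0.659
```

```bash
python3 look.py side 180 340 210 350 4 s10
```

```text
14.28 [0.46568699 0.30719943 0.13722335] [ 0.81468627 -0.28602617 -3.83510557] 0.6594655442406532
tcp px [262.49072282 278.95249474]
```

View pics/s10.png

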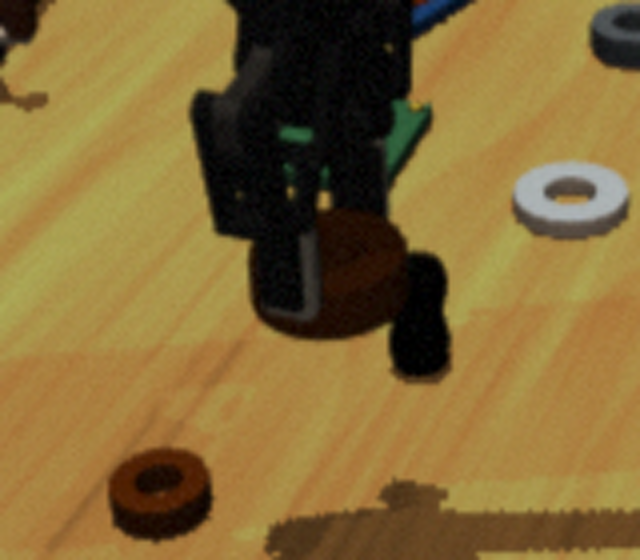

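The ring looks tilted, so I measure it.

```bash
cat > tilt.py <<'E'
import sys
from h import *
from bench import get_obs
lo=list(map(int,sys.argv[1:4]));hi=list(map(int,sys.argv[4:7]));
o=get_obs();t=o["eef_pos"];print(round(o["time_s"],2),t,o["eef_rot"])
for n in("side","top"):
    p,D=viewer.camera(n)
    v,u=np.mgrid[0:480,0:640];P=cloud(n,D,u.ravel(),v.ravel());d=P-t
    H=cv2.cvtColor(p,cv2.COLOR_RGB2HSV).reshape(-1,3)
    m=(np.abs(d[:,:2])<.045).all(1)&(np.abs(d[:,2])<.05)&(H>=lo).all(1)&(H<=hi).all(1)
    Q=d[m];print(n,len(Q))
    if len(Q)<20: continue
    print(np.round(np.percentile(Q,[1,99],axis=0),4))
    for a in np.arange(-.04,.04,.008):
        s=(Q[:,0]>=a)&(Q[:,0]<a+.008)
        if s.sum()>4: print("  x",round(a+.004,3),s.sum(),"z lo/hi",np.round(np.percentile(Q[s][:,2],[4,96]),4))
E
python3 tilt.py 0 100 15 20 255 255
```

```text
14.33 [0.46435616 0.30661876 0.13461793] [ 0.00219914 -0.70706085  0.70714867 -0.00093322]
side 771
[[-0.0288 -0.0293 -0.0086]
 [ 0.0254  0.0308  0.0327]]
  x -0.028 123 z lo/hi [-0.0068  0.0129]
  x -0.02 172 z lo/hi [-0.0072  0.0135]
  x -0.012 174 z lo/hi [-0.0061  0.0238]
  x -0.004 95 z lo/hi [-0.0071  0.0135]
  x 0.004 108 z lo/hi [-0.0061  0.0135]
  x 0.012 59 z lo/hi [-0.007   0.0195]
  x 0.02 27 z lo/hi [-0.0074  0.0124]
  x 0.028 13 z lo/hi [-0.0012  0.0137]
top 269
[[-0.0318 -0.0355 -0.0064]
 [ 0.0254  0.0146  0.0463]]
  x -0.028 99 z lo/hi [-0.0039  0.0134]
  x -0.02 102 z lo/hi [-0.0008  0.0143]
  x -0.012 12 z lo/hi [-0.0052  0.0329]
  x 0.012 7 z lo/hi [0.0098 0.0408]
  x 0.02 38 z lo/hi [-0.0016  0.0129]
  x 0.028 11 z lo/hi [0.0025 0.0124]
```

It is level after all: the underside is at TCP -7 mm right across x, and the apparent slope was camera perspective. I carry it to blue.

move_arm(increments=[{"tx":0.01,"ty":-0.004,"tz":0.0,"turn":0.0},{"tx":0.03,"ty":-0.011,"tz":0.0,"turn":0.0},{"tx":0.06,"ty":-0.023,"tz":0.0,"turn":0.0},{"tx":0.095,"ty":-0.036,"tz":0.0,"turn":0.0},{"tx":0.13,"ty":-0.05,"tz":0.0,"turn":0.0},{"tx":0.165,"ty":-0.063,"tz":0.0,"turn":0.0},{"tx":0.2,"ty":-0.077,"tz":0.0,"turn":0.0},{"tx":0.235,"ty":-0.09,"tz":0.0,"turn":0.0},{"tx":0.27,"ty":-0.103,"tz":0.0,"turn":0.0},{"tx":0.305,"ty":-0.117,"tz":0.0,"turn":0.0},{"tx":0.34,"ty":-0.13,"tz":0.0,"turn":0.0},{"tx":0.375,"ty":-0.144,"tz":0.0,"turn":0.0},{"tx":0.41,"ty":-0.157,"tz":0.0,"turn":0.0},{"tx":0.44,"ty":-0.168,"tz":0.0,"turn":0.0},{"tx":0.465,"ty":-0.178,"tz":0.0,"turn":0.0},{"tx":0.482,"ty":-0.185,"tz":0.0,"turn":0.0},{"tx":0.49,"ty":-0.1875,"tz":0.0,"turn":0.0},{"tx":0.49,"ty":-0.1875,"tz":0.015,"turn":0.0},{"tx":0.49,"ty":-0.1875,"tz":0.03,"turn":0.0},{"tx":0.49,"ty":-0.1875,"tz":0.045,"turn":0.0}])

```text
time_s: 16.1
eef_pos: [0.649, -0.1833, 0.0847]
eef_rot: [-0.0, -0.707, 0.707, 0.002]
wrist_force: [-0.8, -0.4, -4.8]
opening: 0.658
```

move_arm(increments=[{"tx":0.0,"ty":0.0,"tz":0.0,"turn":0.0},{"tx":0.0,"ty":0.0,"tz":0.0,"turn":0.0},{"tx":0.0,"ty":0.0,"tz":0.0,"turn":0.0}])

```text
time_s: 16.35
eef_pos: [0.6504, -0.1834, 0.0872]
eef_rot: [0.0, 0.707, -0.707, -0.0]
wrist_force: [-1.1, 0.7, -3.5]
opening: 0.66
```

```bash
python3 look.py side 220 360 120 240 5 s11; python3 tilt.py 0 100 15 20 255 255
```

```text
16.35 [ 0.65035671 -0.1833749   0.08716055] [-1.10382111  0.69044889 -3.54602725] 0.6604107771579893
tcp px [275.63795033 180.01641829]
16.4 [ 0.6509053  -0.18374387  0.08796718] [-1.74427351e-04  7.07270101e-01 -7.06943238e-01  4.81372425e-04]
side 254
[[-0.0286 -0.0301 -0.0489]
 [ 0.0239  0.04    0.0421]]
  x -0.028 38 z lo/hi [-0.0269  0.0129]
  x -0.02 53 z lo/hi [-0.0057  0.0135]
  x -0.012 53 z lo/hi [-0.0041  0.0434]
  x -0.004 36 z lo/hi [-0.0091  0.0149]
  x 0.004 31 z lo/hi [-0.0062  0.0311]
  x 0.012 21 z lo/hi [-0.0163  0.0341]
  x 0.02 19 z lo/hi [-0.0489  0.0135]
top 0
```

View pics/s11.png

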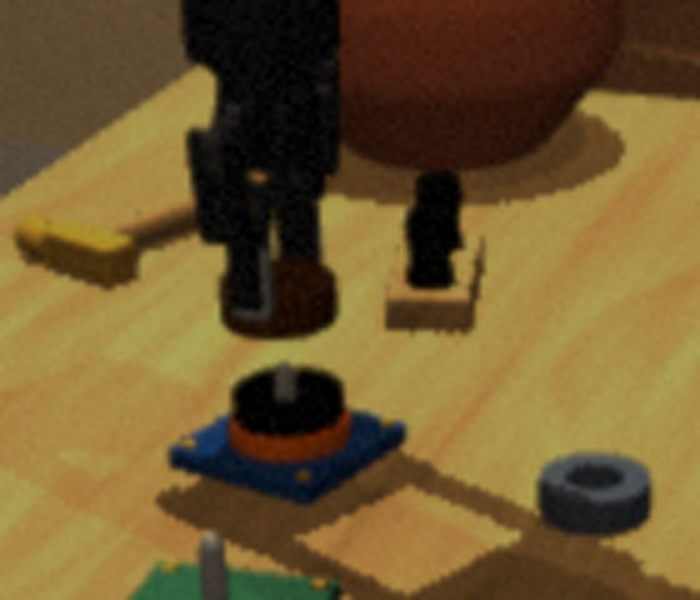

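move_arm(increments=[{"tx":0.0,"ty":0.0,"tz":0.01,"turn":0.0},{"tx":0.0,"ty":0.0,"tz":0.02,"turn":0.0},{"tx":0.0,"ty":0.0,"tz":0.03,"turn":0.0},{"tx":0.0,"ty":0.0,"tz":0.035,"turn":0.0},{"tx":0.0,"ty":0.0,"tz":0.038,"turn":0.0},{"tx":0.0,"ty":0.0,"tz":0.038,"turn":0.0},{"tx":0.0,"ty":0.0,"tz":0.038,"turn":0.0},{"tx":0.0,"ty":0.0,"tz":0.038,"turn":0.0}])

```text
time_s: 17.17
eef_pos: [0.6497, -0.1837, 0.0494]
eef_rot: [-0.0, -0.707, 0.707, 0.001]
wrist_force: [-4.8, 1.6, 2.9]
opening: 0.661
```

```bash
python3 look.py side 220 360 120 240 5 s12
```

```text
17.17 [ 0.64971413 -0.18367398  0.04939962] [-4.76518565  1.55497009  2.87049109] 0.6607664577145318
tcp px [276.71929298 193.75502124]
```

View pics/s12.png

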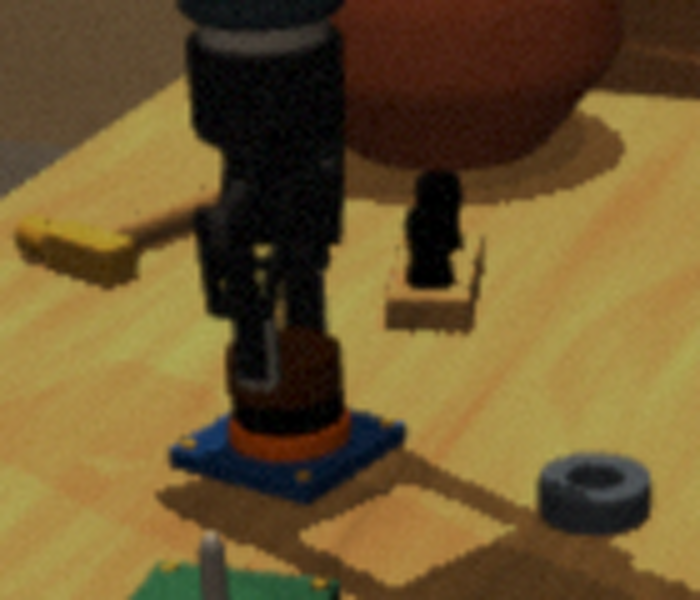

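move_arm(increments=[{"tx":0.0,"ty":0.0,"tz":0.0,"turn":0.0},{"tx":0.0,"ty":0.0,"tz":0.0,"turn":0.0},{"tx":0.0,"ty":0.0,"tz":0.0,"turn":0.0},{"tx":0.0,"ty":0.0,"tz":0.0,"turn":0.0},{"tx":0.0,"ty":0.0,"tz":-0.01,"turn":0.0},{"tx":0.0,"ty":0.0,"tz":-0.04,"turn":0.0},{"tx":0.0,"ty":0.0,"tz":-0.06,"turn":0.0},{"tx":0.0,"ty":0.0,"tz":-0.06,"turn":0.0}], gripper=1.0)

```text
time_s: 17.88
eef_pos: [0.6539, -0.1856, 0.1159]
eef_rot: [0.002, -0.707, 0.707, -0.005]
wrist_force: [1.8, -1.1, 1.3]
opening: 1.005
```

```bash
python3 look.py side 220 360 120 240 5 s13
```

```text
17.88 [ 0.65386104 -0.18562666  0.11588545] [ 1.75041135 -1.11331254  1.33508651] 1.0052124153746516
tcp px [274.06058261 168.82992375]
```

View pics/s13.png

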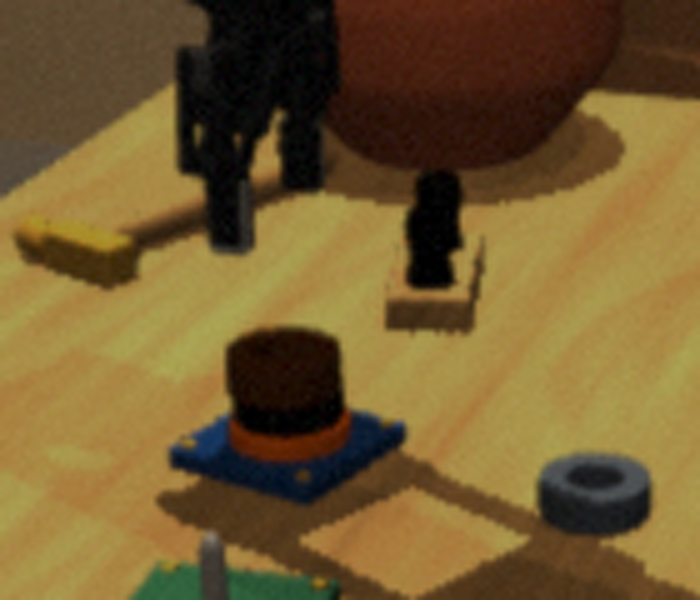

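The blue stack is complete. Next is the white pad.

move_arm(increments=[{"tx":-0.01,"ty":0.01,"tz":0.0,"turn":0.0},{"tx":-0.03,"ty":0.028,"tz":0.0,"turn":0.0},{"tx":-0.056,"ty":0.052,"tz":0.0,"turn":0.0},{"tx":-0.084,"ty":0.077,"tz":0.0,"turn":0.0},{"tx":-0.112,"ty":0.102,"tz":0.0,"turn":0.0},{"tx":-0.14,"ty":0.127,"tz":0.0,"turn":0.0},{"tx":-0.168,"ty":0.153,"tz":0.0,"turn":0.0},{"tx":-0.19,"ty":0.174,"tz":0.0,"turn":0.0},{"tx":-0.203,"ty":0.185,"tz":0.0,"turn":0.0},{"tx":-0.208,"ty":0.1895,"tz":0.02,"turn":0.0},{"tx":-0.208,"ty":0.1895,"tz":0.05,"turn":0.0},{"tx":-0.208,"ty":0.1895,"tz":0.05,"turn":0.0},{"tx":-0.208,"ty":0.1895,"tz":0.05,"turn":0.0}])

```text
time_s: 19.02
eef_pos: [0.4591, 0.0244, 0.058]
eef_rot: [-0.001, -0.707, 0.707, 0.002]
wrist_force: [0.5, 0.3, 1.1]
opening: 1.002
```

```bash
python3 look.py side 250 450 170 310 4 s14
```

```text
19.02 [0.4590685  0.02440862 0.05801012] [0.51427545 0.31350924 1.11944016] 1.0023632726131937
tcp px [323.32777852 238.682844  ]
```

View pics/s14.png

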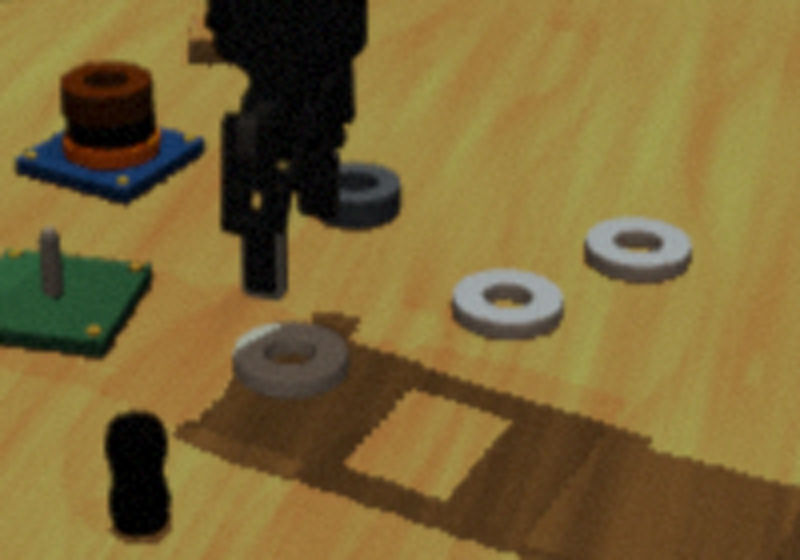

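move_arm(increments=[{"tx":0.0,"ty":0.0,"tz":0.02,"turn":0.0},{"tx":0.0,"ty":0.0,"tz":0.04,"turn":0.0},{"tx":0.0,"ty":0.0,"tz":0.053,"turn":0.0},{"tx":0.0,"ty":0.0,"tz":0.06,"turn":0.0},{"tx":0.0,"ty":0.0,"tz":0.06,"turn":0.0}])

```text
time_s: 19.48
eef_pos: [0.461, 0.0237, -0.0009]
eef_rot: [-0.0, -0.707, 0.707, 0.0]
wrist_force: [-0.6, 0.7, 0.6]
opening: 1.004
```

move_arm(increments=[{"tx":0.0,"ty":0.0,"tz":0.0,"turn":0.0},{"tx":0.0,"ty":0.0,"tz":0.0,"turn":0.0},{"tx":0.0,"ty":0.0,"tz":0.0,"turn":0.0},{"tx":0.0,"ty":0.0,"tz":0.0,"turn":0.0},{"tx":0.0,"ty":0.0,"tz":0.0,"turn":0.0},{"tx":0.0,"ty":0.0,"tz":0.0,"turn":0.0}], gripper=0.2)

```text
time_s: 19.98
eef_pos: [0.4623, 0.0237, 0.0011]
eef_rot: [0.001, -0.707, 0.707, -0.001]
wrist_force: [-1.1, -0.3, 7.6]
opening: 0.676
```

move_arm(increments=[{"tx":0.0,"ty":0.0,"tz":-0.01,"turn":0.0},{"tx":0.0,"ty":0.0,"tz":-0.03,"turn":0.0},{"tx":0.0,"ty":0.0,"tz":-0.06,"turn":0.0},{"tx":0.0,"ty":0.0,"tz":-0.09,"turn":0.0},{"tx":0.0,"ty":0.0,"tz":-0.105,"turn":0.0},{"tx":0.0,"ty":0.0,"tz":-0.105,"turn":0.0},{"tx":0.0,"ty":0.0,"tz":-0.105,"turn":0.0}])

```text
time_s: 20.57
eef_pos: [0.462, 0.0238, 0.106]
eef_rot: [0.001, -0.707, 0.707, -0.002]
wrist_force: [-0.4, 0.7, -0.4]
opening: 0.682
```

```bash
python3 look.py side 250 450 150 290 4 s15;  python3 tilt.py 0 0 80 180 110 255
```

```text
20.57 [0.46204714 0.02381925 0.10601984] [-0.35554859  0.70211295 -0.43151293] 0.6817516668667836
tcp px [321.85840296 217.64057828]
20.62 [0.46095884 0.02402815 0.10467136] [ 2.56822179e-04 -7.07025700e-01  7.07187692e-01 -4.02829640e-04]
side 137
[[-0.0281 -0.024  -0.0005]
 [ 0.0278  0.0283  0.0126]]
  x -0.028 17 z lo/hi [0.0102 0.0124]
  x -0.02 40 z lo/hi [0.0097 0.0123]
  x -0.012 36 z lo/hi [0.0037 0.0118]
  x -0.004 18 z lo/hi [-0.0003  0.0119]
  x 0.004 7 z lo/hi [-0.0003  0.0115]
  x 0.02 10 z lo/hi [0.0009 0.0124]
  x 0.028 8 z lo/hi [0.0102 0.012 ]
top 0
```

View pics/s15.png

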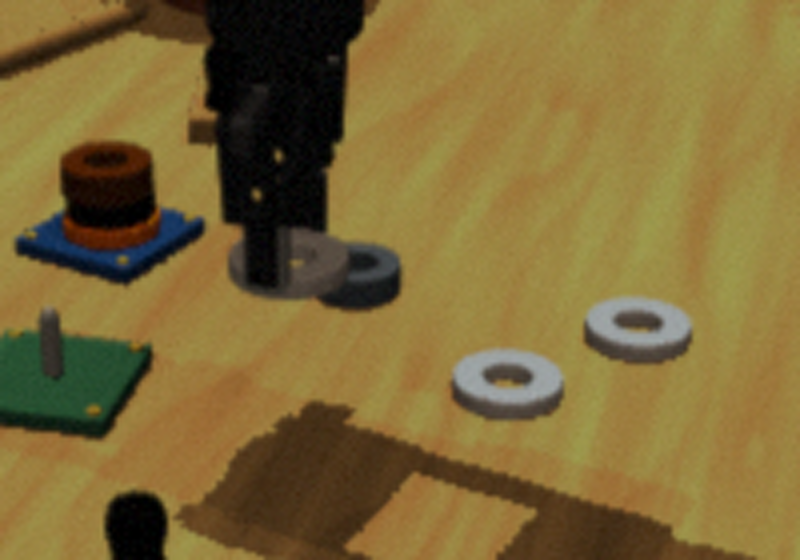

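move_arm(increments=[{"tx":0.001,"ty":-0.008,"tz":0.0,"turn":0.0},{"tx":0.004,"ty":-0.026,"tz":0.0,"turn":0.0},{"tx":0.008,"ty":-0.052,"tz":0.0,"turn":0.0},{"tx":0.012,"ty":-0.08,"tz":0.0,"turn":0.0},{"tx":0.016,"ty":-0.108,"tz":0.0,"turn":0.0},{"tx":0.019,"ty":-0.13,"tz":0.0,"turn":0.0},{"tx":0.021,"ty":-0.142,"tz":0.0,"turn":0.0},{"tx":0.0215,"ty":-0.1457,"tz":0.0,"turn":0.0},{"tx":0.0215,"ty":-0.1457,"tz":0.015,"turn":0.0},{"tx":0.0215,"ty":-0.1457,"tz":0.03,"turn":0.0},{"tx":0.0215,"ty":-0.1457,"tz":0.03,"turn":0.0},{"tx":0.0215,"ty":-0.1457,"tz":0.03,"turn":0.0},{"tx":0.0215,"ty":-0.1457,"tz":0.03,"turn":0.0}])

```text
time_s: 21.8
eef_pos: [0.6065, 0.0025, 0.0744]
eef_rot: [-0.0, -0.707, 0.707, 0.0]
wrist_force: [0.1, -0.5, -0.6]
opening: 0.676
```

```bash
python3 look.py side 200 340 160 280 5 s16
```

```text
21.8 [0.60649363 0.00252225 0.07440036] [ 0.12918813 -0.53385037 -0.56953652] 0.6764920492904395
tcp px [261.96259797 218.11228381]
```

View pics/s16.png

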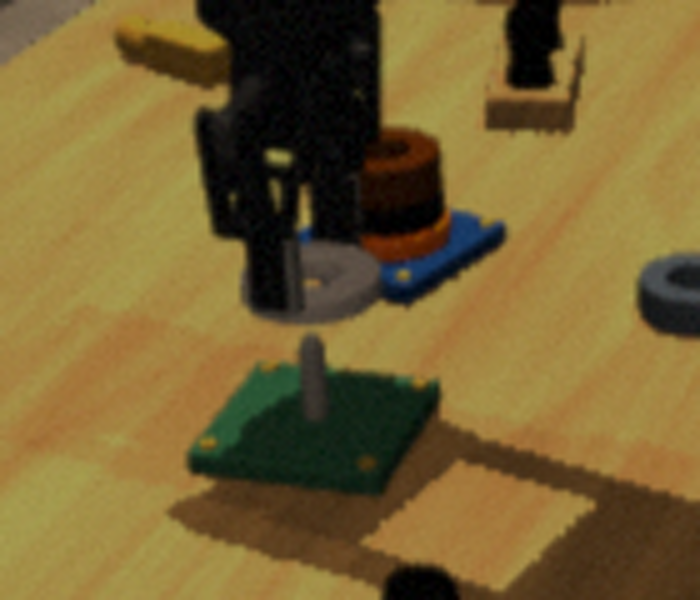

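Aligned with the green pin. I lower it to TCP z of about 0.013.

move_arm(increments=[{"tx":0.0,"ty":0.0,"tz":0.015,"turn":0.0},{"tx":0.0,"ty":0.0,"tz":0.03,"turn":0.0},{"tx":0.0,"ty":0.0,"tz":0.045,"turn":0.0},{"tx":0.0,"ty":0.0,"tz":0.055,"turn":0.0},{"tx":0.0,"ty":0.0,"tz":0.06,"turn":0.0},{"tx":0.0,"ty":0.0,"tz":0.06,"turn":0.0},{"tx":0.0,"ty":0.0,"tz":0.06,"turn":0.0}])

```text
time_s: 22.43
eef_pos: [0.6072, 0.0024, 0.015]
eef_rot: [0.0, -0.707, 0.707, -0.0]
wrist_force: [1.0, -0.2, -0.0]
opening: 0.68
```

move_arm(increments=[{"tx":0.0,"ty":0.0,"tz":0.0,"turn":0.0},{"tx":0.0,"ty":0.0,"tz":0.0,"turn":0.0},{"tx":0.0,"ty":0.0,"tz":0.0,"turn":0.0},{"tx":0.0,"ty":0.0,"tz":0.0,"turn":0.0},{"tx":0.0,"ty":0.0,"tz":-0.01,"turn":0.0},{"tx":0.0,"ty":0.0,"tz":-0.04,"turn":0.0},{"tx":0.0,"ty":0.0,"tz":-0.08,"turn":0.0},{"tx":0.0,"ty":0.0,"tz":-0.1,"turn":0.0},{"tx":0.0,"ty":0.0,"tz":-0.1,"turn":0.0}], gripper=1.0)

```text
time_s: 23.18
eef_pos: [0.6108, 0.0018, 0.1215]
eef_rot: [0.003, -0.707, 0.707, -0.005]
wrist_force: [1.0, 0.1, 0.4]
opening: 0.998
```

```bash
python3 look.py side 200 340 160 280 5 s17
```

```text
23.18 [0.6108264  0.00180966 0.12145308] [0.99020501 0.13351194 0.39662012] 0.9982506873225356
tcp px [258.74220239 198.04779105]
```

View pics/s17.png

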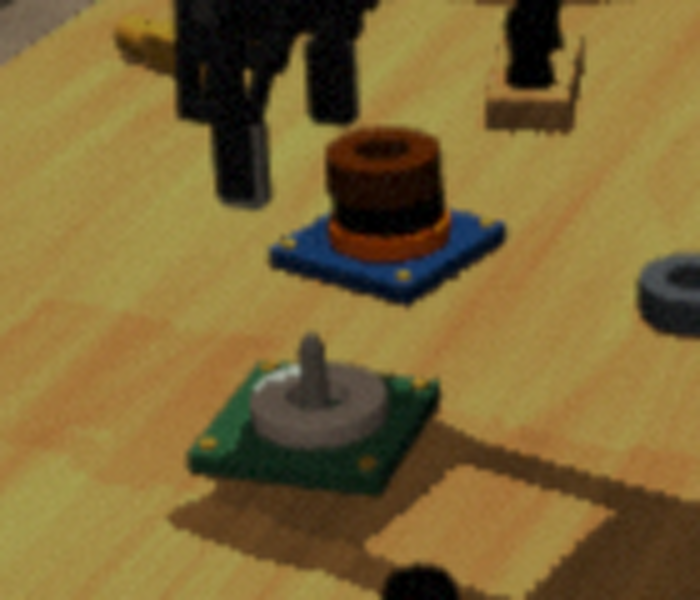

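move_arm(increments=[{"tx":0.01,"ty":0.008,"tz":0.0,"turn":0.0},{"tx":0.03,"ty":0.023,"tz":0.0,"turn":0.0},{"tx":0.056,"ty":0.042,"tz":0.0,"turn":0.0},{"tx":0.084,"ty":0.064,"tz":0.0,"turn":0.0},{"tx":0.112,"ty":0.085,"tz":0.0,"turn":0.0},{"tx":0.14,"ty":0.106,"tz":0.0,"turn":0.0},{"tx":0.16,"ty":0.121,"tz":0.0,"turn":0.0},{"tx":0.169,"ty":0.128,"tz":0.0,"turn":0.0},{"tx":0.169,"ty":0.128,"tz":0.02,"turn":0.0},{"tx":0.169,"ty":0.128,"tz":0.045,"turn":0.0},{"tx":0.169,"ty":0.128,"tz":0.055,"turn":0.0},{"tx":0.169,"ty":0.128,"tz":0.055,"turn":0.0},{"tx":0.169,"ty":0.128,"tz":0.055,"turn":0.0}])

```text
time_s: 24.32
eef_pos: [0.4778, -0.1658, 0.0585]
eef_rot: [0.0, 0.707, -0.707, -0.001]
wrist_force: [0.8, -0.7, 0.4]
opening: 1.003
```

```bash
python3 look.py side 260 420 140 270 4 s18
```

```text
24.32 [ 0.47784754 -0.16575362  0.058493  ] [ 0.78243057 -0.65746715  0.44126087] 1.0031231380228665
tcp px [339.44461295 201.07391023]
```

View pics/s18.png

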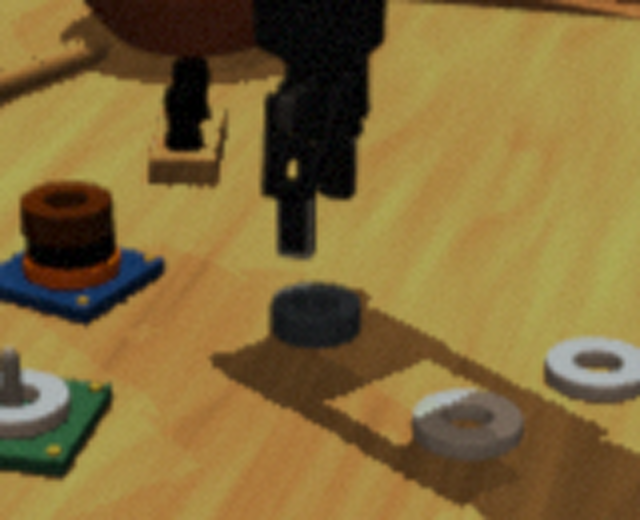

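move_arm(increments=[{"tx":0.0,"ty":0.0,"tz":0.015,"turn":0.0},{"tx":0.0,"ty":0.0,"tz":0.035,"turn":0.0},{"tx":0.0,"ty":0.0,"tz":0.048,"turn":0.0},{"tx":0.0,"ty":0.0,"tz":0.054,"turn":0.0},{"tx":0.0,"ty":0.0,"tz":0.054,"turn":0.0}])

```text
time_s: 24.78
eef_pos: [0.4785, -0.1661, 0.005]
eef_rot: [0.0, 0.707, -0.707, -0.001]
wrist_force: [-0.9, 0.4, 1.0]
opening: 0.998
```

move_arm(increments=[{"tx":0.0,"ty":0.0,"tz":0.0,"turn":0.0},{"tx":0.0,"ty":0.0,"tz":0.0,"turn":0.0},{"tx":0.0,"ty":0.0,"tz":0.0,"turn":0.0},{"tx":0.0,"ty":0.0,"tz":0.0,"turn":0.0},{"tx":0.0,"ty":0.0,"tz":0.0,"turn":0.0},{"tx":0.0,"ty":0.0,"tz":0.0,"turn":0.0}], gripper=0.2)

```text
time_s: 25.28
eef_pos: [0.4798, -0.1674, 0.0073]
eef_rot: [-0.0, 0.707, -0.707, 0.001]
wrist_force: [-2.3, 1.0, 9.5]
opening: 0.618
```

move_arm(increments=[{"tx":0.0,"ty":0.0,"tz":-0.01,"turn":0.0},{"tx":0.0,"ty":0.0,"tz":-0.03,"turn":0.0},{"tx":0.0,"ty":0.0,"tz":-0.06,"turn":0.0},{"tx":0.0,"ty":0.0,"tz":-0.09,"turn":0.0},{"tx":0.0,"ty":0.0,"tz":-0.11,"turn":0.0},{"tx":0.0,"ty":0.0,"tz":-0.11,"turn":0.0},{"tx":0.0,"ty":0.0,"tz":-0.11,"turn":0.0}])

```text
time_s: 25.87
eef_pos: [0.4794, -0.1669, 0.1167]
eef_rot: [0.0, -0.707, 0.707, -0.002]
wrist_force: [-0.4, 0.2, -3.5]
opening: 0.615
```

```bash
python3 look.py side 260 420 120 250 4 s19; python3 tilt.py 80 20 20 130 200 255
```

```text
25.87 [ 0.47938125 -0.16691233  0.11668496] [-0.37714157  0.1850499  -3.45540441] 0.6153073655997296
tcp px [339.18972692 178.32364916]
25.92 [ 0.47823889 -0.1662195   0.11505025] [ 1.59242455e-05 -7.06994101e-01  7.07219442e-01  4.35127013e-05]
side 61
[[-0.0244 -0.0222 -0.0021]
 [ 0.0208  0.0286  0.0141]]
  x -0.02 27 z lo/hi [-0.0015  0.0139]
  x -0.012 19 z lo/hi [-0.0012  0.0132]
  x -0.004 8 z lo/hi [-0.0018  0.0136]
top 0
```

View pics/s19.png

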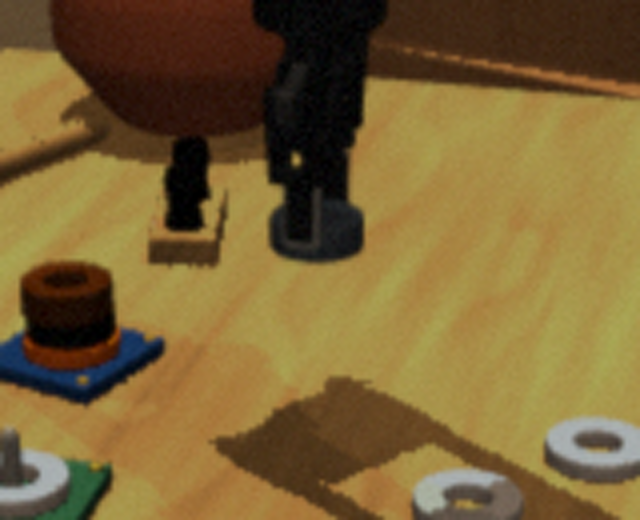

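move_arm(increments=[{"tx":-0.01,"ty":-0.008,"tz":0.0,"turn":0.0},{"tx":-0.03,"ty":-0.023,"tz":0.0,"turn":0.0},{"tx":-0.056,"ty":-0.043,"tz":0.0,"turn":0.0},{"tx":-0.084,"ty":-0.064,"tz":0.0,"turn":0.0},{"tx":-0.112,"ty":-0.085,"tz":0.0,"turn":0.0},{"tx":-0.14,"ty":-0.107,"tz":0.0,"turn":0.0},{"tx":-0.16,"ty":-0.122,"tz":0.0,"turn":0.0},{"tx":-0.1685,"ty":-0.1285,"tz":0.0,"turn":0.0},{"tx":-0.1685,"ty":-0.1285,"tz":0.01,"turn":0.0},{"tx":-0.1685,"ty":-0.1285,"tz":0.025,"turn":0.0},{"tx":-0.1685,"ty":-0.1285,"tz":0.035,"turn":0.0},{"tx":-0.1685,"ty":-0.1285,"tz":0.035,"turn":0.0},{"tx":-0.1685,"ty":-0.1285,"tz":0.035,"turn":0.0}])

```text
time_s: 27.1
eef_pos: [0.6054, 0.0012, 0.0785]
eef_rot: [-0.001, -0.707, 0.708, 0.002]
wrist_force: [0.0, 0.1, -3.3]
opening: 0.62
```

```bash
python3 look.py side 200 340 160 280 5 s20
```

```text
27.1 [0.605444   0.00117288 0.07853415] [ 0.04817005  0.0898524  -3.2611685 ] 0.6203559250279438
tcp px [262.52467371 216.21439728]
```

View pics/s20.png

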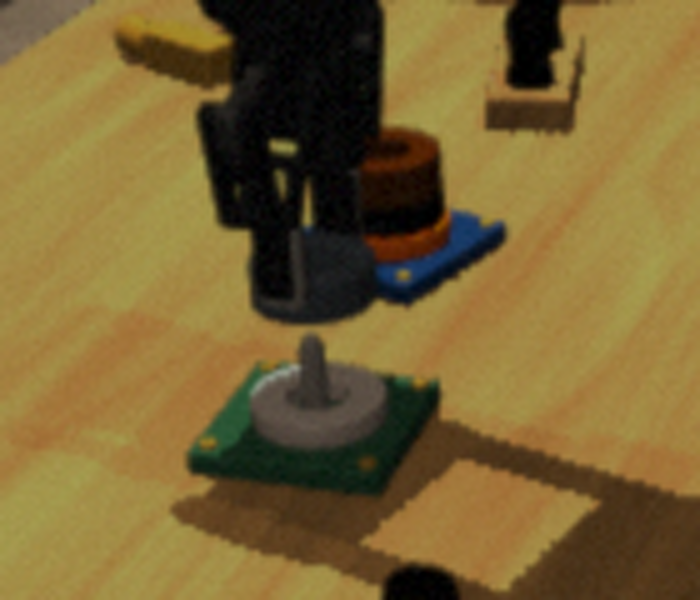

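Aligned. Command z is about 0.079, so I lower by 47 mm.

move_arm(increments=[{"tx":0.0,"ty":0.0,"tz":0.012,"turn":0.0},{"tx":0.0,"ty":0.0,"tz":0.025,"turn":0.0},{"tx":0.0,"ty":0.0,"tz":0.036,"turn":0.0},{"tx":0.0,"ty":0.0,"tz":0.043,"turn":0.0},{"tx":0.0,"ty":0.0,"tz":0.047,"turn":0.0},{"tx":0.0,"ty":0.0,"tz":0.047,"turn":0.0},{"tx":0.0,"ty":0.0,"tz":0.047,"turn":0.0}])

```text
time_s: 27.73
eef_pos: [0.6072, 0.002, 0.033]
eef_rot: [-0.0, -0.707, 0.707, 0.0]
wrist_force: [-0.5, 0.1, -3.0]
opening: 0.612
```

move_arm(increments=[{"tx":0.0,"ty":0.0,"tz":0.0,"turn":0.0},{"tx":0.0,"ty":0.0,"tz":0.0,"turn":0.0},{"tx":0.0,"ty":0.0,"tz":0.0,"turn":0.0},{"tx":0.0,"ty":0.0,"tz":0.0,"turn":0.0},{"tx":0.0,"ty":0.0,"tz":-0.01,"turn":0.0},{"tx":0.0,"ty":0.0,"tz":-0.04,"turn":0.0},{"tx":0.0,"ty":0.0,"tz":-0.08,"turn":0.0},{"tx":0.0,"ty":0.0,"tz":-0.1,"turn":0.0},{"tx":0.0,"ty":0.02,"tz":-0.1,"turn":0.0},{"tx":0.0,"ty":0.05,"tz":-0.1,"turn":0.0},{"tx":0.0,"ty":0.09,"tz":-0.1,"turn":0.0},{"tx":0.0,"ty":0.13,"tz":-0.1,"turn":0.0},{"tx":0.0,"ty":0.17,"tz":-0.12,"turn":0.0},{"tx":0.0,"ty":0.21,"tz":-0.15,"turn":0.0},{"tx":0.0,"ty":0.23,"tz":-0.17,"turn":0.0},{"tx":0.0,"ty":0.23,"tz":-0.17,"turn":0.0},{"tx":0.0,"ty":0.23,"tz":-0.17,"turn":0.0},{"tx":0.0,"ty":0.23,"tz":-0.17,"turn":0.0}], gripper=1.0)

```text
time_s: 29.23
eef_pos: [0.3778, 0.0018, 0.204]
eef_rot: [0.001, -0.707, 0.707, -0.001]
wrist_force: [-0.2, 0.4, -0.6]
opening: 0.997
```

```bash
python3 look.py side 0 640 0 480 1 s21;python3 look.py top 0 640 0 480 1 t21
python3 - <<'E'
from h import *
Z={n:np.load(n+"L.npz") for n in("side","top")}
for k,x,y,r in(("green",.6067,.0025,.03),("blue",.6482,-.184,.03),("peg",.486,.174,.02)):
  for n in("top","side"):
    v,u=np.mgrid[0:480,0:640];P=cloud(n,Z[n]["d"],u.ravel(),v.ravel())
    P=P[(np.hypot(P[:,0]-x,P[:,1]-y)<r+.01)&(P[:,2]<.08)]
    h=.6*np.percentile(P[:,2],98) if len(P) else 0
    Q=P[P[:,2]>np.percentile(P[:,2],98)-.012]
    print(k,n,len(P),"z med",np.round(np.percentile(Q[:,2],[10,50,90]),4),"mid",np.round((np.percentile(Q[:,:2],2,axis=0)+np.percentile(Q[:,:2],98,axis=0))/2,4))
    A=np.c_[Q[:,:2]-Q[:,:2].mean(0),np.ones(len(Q))];H=Q[:,2]>np.median(Q[:,2])-.004
    print("   slope",np.round(np.linalg.lstsq(A[H],Q[H][:,2],rcond=None)[0][:2],3))
E
```

```text
29.23 [0.37778235 0.00183489 0.2039762 ] [-0.20265585  0.36623681 -0.62109303] 0.9973742605024023
tcp px [366.78859918 172.52324864]
29.28 [0.37747557 0.00198394 0.20305854] [0.23958121 0.50254537 0.40238162] 0.9994165993255989
tcp px [328.55163576 290.38505353]
green top 1141 z med [0.0418 0.0447 0.0473] mid [0.6053 0.003 ]
   slope [ 0.004 -0.001]
green side 720 z med [0.0379 0.0437 0.0456] mid [0.6068 0.0045]
   slope [ 0.005 -0.021]
blue top 1223 z med [0.0593 0.0622 0.0646] mid [ 0.648  -0.1822]
   slope [-0.012  0.003]
blue side 679 z med [0.0542 0.0611 0.0631] mid [ 0.6486 -0.1808]
   slope [ 0.008 -0.013]
peg top 647 z med [0.0509 0.0552 0.0575] mid [0.4867 0.1743]
   slope [0.036 0.023]
peg side 742 z med [0.046  0.0534 0.0558] mid [0.4877 0.1773]
   slope [ 0.049 -0.102]
```

View pics/s21.png

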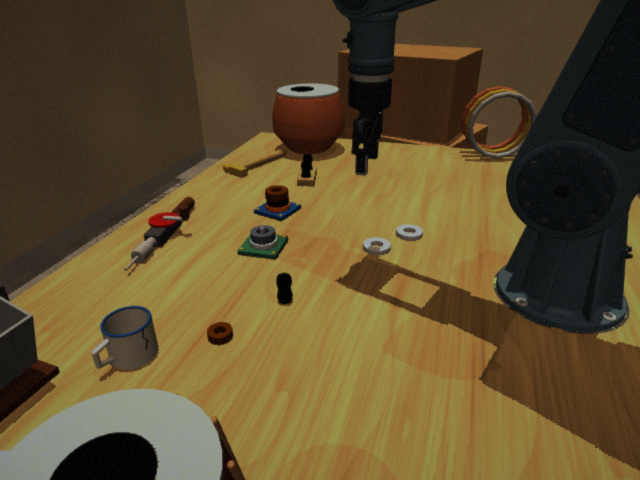

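View pics/t21.png

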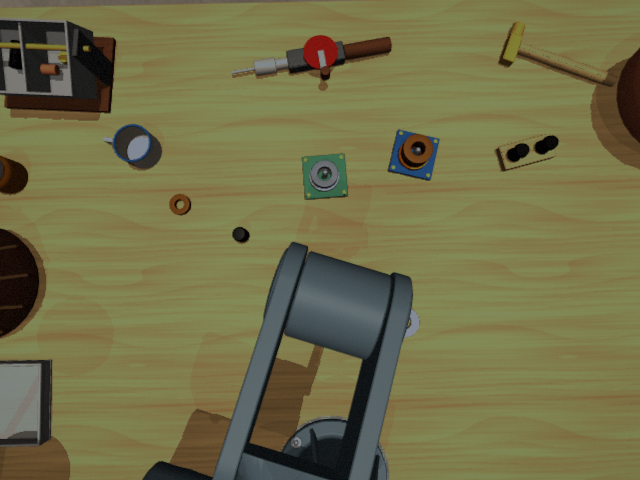

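The stack tops measure 44 mm (green) and 62 mm (blue), both level. The mug is still at (133,143) and the peg at (241,234), unmoved. I hand in.

```bash
python3 -c "
from bench import workorder
print(workorder.hand_in())"
```

```text
the job is handed in; nothing more can be done
None
```

Both presses are loaded as asked, and I handed the job in at about 29 s of the 128 s allowed. Blue has the orange pad, then the ebony collar, then the larger bronze ring on top. Green has the white pad that started farthest left, then the zinc ring.

**Last checks, with the arm clear of everything:**
- **Stack heights:** the tops measured about 62 mm on blue and 44 mm on green in both views (side view about 1 mm lower). These are the sums of the given heights.
- **Level:** the top view shows both stacks level, slopes within about 0.012. The side view reads up to about 0.02, which I put down to depth noise.
- **Peg and mug:** both are at their original pixels in the top view, and the peg's measured centre agrees within about 1 mm.

**Disagreements along the way:**
- **Side-view centres:** they read 3–5 mm farther along +y than the top view because the ring walls bias them, so I relied on the top view.
- **Bronze ring:** it looked tilted when lifted, but the depth reading showed it level.
- **Bench contact:** as the jaws closed on each ring the TCP rose 2–3 mm with 5–10 N of upward wrist force. I think the fingertips brushed the bench, and it is well below the force limits.

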